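# Set the gap and charge the seed scarifier

### The job

First set the scarifier's disc gap: turn the black dial clockwise until it meets its closed stop, then open it exactly four clicks. Gather the sea beans from the tray in the steel chute and tip the chute over the hopper mouth so that they all slide into the clear hopper; do not drop them into the mouth by hand. Lay the empty chute back down level on the bench, shut the hopper lid, and only then press the green start button; leave the wash bottle, tally counter and petri dish where they are.

Things in the scene. Friction and masses are not known exactly. Their poses are not given: they have to be found in the camera images.
- dial (a joint): gap dial: black fluted knob on the deck, 40 mm across, 42 mm tall, upright axis. Value = rad turned ANTICLOCKWISE (from above) from its firm closed stop at 0; upper end 2.88. Click stops every 15 degrees (0.262 rad); let go, it is drawn into the nearest. About 0.07 N m takes it over a click. Starts 6 to 8 clicks open. Its white line points to the red tick (machine -x) at the closed stop
- dial_grip (a point): on the dial's axis, the height to grip it: 28 mm above the deck, 14 mm under the knob's top; turns with the dial
- lid (a joint): hopper lid, dark plate 74 x 74 x 5 mm with an orange tab, hinged along the mouth's +y edge (machine axes). 0 = shut flat on the mouth, grows as it opens, 1.57 = upright, 1.95 = end. Stiff hinge (about 0.035 N m): stays where it is left, so it must be pushed or carried all the way shut. Starts open at 1.6 to 1.9
- lid_hinge (a point): on the lid's hinge line, in the middle, level with the lid's underside when shut; turns with the lid. The plate runs from here 74 mm along this point's -y; this point's +z is the lid's outer (top) face side
- lid_tab (a point): middle of the orange tab (26 wide x 16 long x 5 mm) on the lid's free edge, 83 mm from the hinge line; axes as lid_hinge
- start (a joint): green push button on the deck; 0 = out, 0.006 m = fully pressed; springs back; about 5 N fully down
- start_top (a point): centre of the green button's top face (26 mm across), 22 mm above the deck
- mill: seed scarifier, fixed: cream housing 250 (x) x 190 (y) mm, its flat deck 110 mm above the bench, a motor stub behind. Origin: centre of its underside; x away from its front, y to its left. On the deck: dial axis at x -78, y -45 mm; button at x -78, y +52; clear hopper 92 mm square centred at x +45, y 0, its mouth rim 203 mm above the bench
- mouth (a point): centre of the hopper's square feed mouth, at its rim, 93 mm above the deck: 64 mm inside at the rim, narrowing within 17 mm to a 46 mm square throat. Axes: the machine's
- hopper_in (a point): centre of the clear hopper's floor, 89 mm below the mouth rim; inside it is 84 x 84 mm and 68 mm tall. Axes: the machine's
- chute: feed chute: polished steel trough, closed at the back, a blue block handle behind; loose, 0.13 to 0.21 kg. Origin: centre of the trough's underside; x points to the open nose, z up. Trough 180 long (x -90 to +90 mm) x 42 wide x 26 mm tall outside, 36 mm wide inside, walls and floor 3 mm. Slippery: seeds start to slide at 13 to 20 degrees of tilt
- chute_grip (a point): where to grip the chute: the blue block, 24 mm along the chute and 18 mm across, runs from the underside up to 70 mm, with an orange cap (30 x 26 mm) from 70 to 76 mm. This point is on the block's axis, 52 mm above the underside, 103 mm behind the chute's origin. Axes as the chute's
- chute_nose (a point): middle of the open nose's edge, on the trough floor (3 mm above the underside), 90 mm ahead of the chute's origin. Axes as the chute's
- tray: fixed white tray 230 x 190 mm, floor 3 mm thick, rim 9 mm high; origin: centre of its underside
- seed1: sea bean: round flat brown seed with a dark band round its rim, 26 mm across, 16 mm thick, 10 g; origin at its centre, z = its thin axis (lying in the tray its centre is 11 mm above the bench). May be absent
- seed2: sea bean like seed1; may be absent
- seed3: sea bean like seed1; may be absent
- seed4: sea bean like seed1; may be absent
- seed5: sea bean like seed1; may be absent
- wash_bottle: bystander: white and blue wash bottle, 66 mm across, about 205 mm tall; origin: centre of its underside. Leave alone
- tally_counter: bystander: chromed hand tally counter, 46 mm across, 28 mm tall; origin: centre of its underside. Leave alone
- petri_dish: bystander: covered petri dish, 92 mm across, 30 mm tall; origin: centre of its underside. Leave alone
Things that resemble listed ones, but are neither listed nor needed, are in the scene too. Of the things that look like the chute, the smallest one is meant.

How it is judged:
On the way, in this order (a step that is already met when the one before it is completed fails the run):
1. the dial has been turned clockwise to its closed stop (value of joint dial below 0.06 rad), for 0.2 s.
2. the dial stands four clicks open (value of joint dial between 0.957198 and 1.1372 rad and velocity of joint dial between -0.2 and 0.2 rad/s), for 0.5 s.
3. every sea bean is in the clear hopper (x of seed1 in the frame of hopper_in between -0.041 and 0.041 m and y of seed1 in the frame of hopper_in between -0.041 and 0.041 m and z of seed1 in the frame of hopper_in between 0 and 0.064 m and x of seed2 in the frame of hopper_in between -0.041 and 0.041 m and y of seed2 in the frame of hopper_in between -0.041 and 0.041 m and z of seed2 in the frame of hopper_in between 0 and 0.064 m and x of seed3 in the frame of hopper_in between -0.041 and 0.041 m and y of seed3 in the frame of hopper_in between -0.041 and 0.041 m and z of seed3 in the frame of hopper_in between 0 and 0.064 m and x of seed4 in the frame of hopper_in between -0.041 and 0.041 m and y of seed4 in the frame of hopper_in between -0.041 and 0.041 m and z of seed4 in the frame of hopper_in between 0 and 0.064 m and x of seed5 in the frame of hopper_in between -0.041 and 0.041 m and y of seed5 in the frame of hopper_in between -0.041 and 0.041 m and z of seed5 in the frame of hopper_in between 0 and 0.064 m), for 0.3 s.
4. the lid is shut (value of joint lid below 0.06 rad), for 0.2 s.
5. the start button is pressed with the lid shut and the chute laid back on the bench (value of joint start above 0.004 m and value of joint lid below 0.08 rad and angle between chute's own z axis and vertical below 0.08 rad and height (world z) of chute between -0.004 and 0.005 m), for 0.05 s.
At the end, for the whole second after the job is handed in: All the sea beans lie inside the clear hopper, the dial stands at four clicks (within 0.09 rad), the lid is shut (within 0.08 rad), the button has been pressed and is out again, and the chute rests level on the bench (underside within 5 mm of it, tilt under 0.08 rad) (all of step 3 and value of joint dial between 0.957198 and 1.1372 rad and value of joint lid below 0.08 rad and value of joint start below 0.003 m and angle between chute's own z axis and vertical below 0.08 rad and height (world z) of chute between -0.004 and 0.005 m and linear speed of chute below 0.02 m/s); the robot touches nothing.
It fails at once if a sea bean is held by the fingers at the hopper mouth instead of sliding in from the chute ((contact force between the fingers and seed1 above 0.3 N and horizontal distance between seed1 and mouth below 0.055 m and z of seed1 in the frame of mouth above -0.03 m) or (contact force between the fingers and seed2 above 0.3 N and horizontal distance between seed2 and mouth below 0.055 m and z of seed2 in the frame of mouth above -0.03 m) or (contact force between the fingers and seed3 above 0.3 N and horizontal distance between seed3 and mouth below 0.055 m and z of seed3 in the frame of mouth above -0.03 m) or (contact force between the fingers and seed4 above 0.3 N and horizontal distance between seed4 and mouth below 0.055 m and z of seed4 in the frame of mouth above -0.03 m) or (contact force between the fingers and seed5 above 0.3 N and horizontal distance between seed5 and mouth below 0.055 m and z of seed5 in the frame of mouth above -0.03 m)).
It fails at once if the start button is pressed while the lid is open (value of joint start above 0.004 m and value of joint lid above 0.15 rad).
It fails at once if the wash bottle is pushed away or knocked over (distance of wash_bottle from where it was at the start of the episode above 0.03 m or angle between wash_bottle's own z axis and vertical above 0.5 rad).
It fails at once if the tally counter is pushed away or knocked over (distance of tally_counter from where it was at the start of the episode above 0.03 m or angle between tally_counter's own z axis and vertical above 0.5 rad).
It fails at once if the petri dish is pushed away or knocked over (distance of petri_dish from where it was at the start of the episode above 0.03 m or angle between petri_dish's own z axis and vertical above 0.5 rad).
Of seed1, seed2, seed3, seed4, seed5 only 3 to 5 are there at a start; the rules pass over those that are not, and their reading is None.
At some moment in a run one of chute, seed1, seed2, seed3, seed4, seed5 may be knocked a few centimetres aside while the robot is not near it.
Once in a run the grip may slacken for a moment while it holds something.
It also fails if it takes over 210 s, if anything falls off the work surface, if the arm or the gripper's body presses on something with over 40 N, if the wrist force passes 120 N, or if a joint passes its speed limit or range.

### The arm

A 6-joint arm with a two-finger parallel gripper is mounted at the origin on the work surface. World frame = base frame: x ahead of the robot, y to its left, z up, the work surface at z = 0. Lengths are in m, angles in rad, forces in N, time in s.
With the tool pointing down it reaches from about 0.25 to 0.725 m from the base axis. Payload 4 kg.
Tool frame: the origin (TCP) lies on the centre line of the jaws, within the pads' length; the fingertips stand 11 mm ahead of it and the grasp point (between the pads) lies 8 mm behind it (bot.nose_length is the distance from the TCP to the fingertips, in m); z points along the fingers, y is the direction in which the jaws open and shut (so a half turn about z gives the same grasp; the last joint's range is limited). The gripper opens to 85 mm and grips with 20 to 120 N. Pads are 22 mm wide; open, the fingers measure 114 mm over their backs; the gripper's body (76 mm by 85 mm) begins 54 mm behind the grasp point. The pads swing forward as they close: fully open they stand 13 mm farther back than shut.
Start: joints at [-1.213, 0.241, 0.005, 1.335, 0, 1.571], TCP at [0.175, -0.468, 0.242] pointing down, gripper open.
Joint ranges: [-2.72, 2.72], [-1.05, 1.87], [-1.09, 1.28], [-1.99, 2.15], [-1.42, 1.44], [-3.14, 3.14]. Speed limits (rad/s): [2.79, 2.79, 3.14, 3.14, 3.14, 3.14].

### API

Orientations are given as a unit quaternion [x, y, z, w].
In Python, from workcell import bot gives the robot as it stands.
- The arm moves only by the tool play_rows, never from a script. Its argument "plan" is one flat list of numbers, 6 for each row, row after row: the shift along the tool's x, y, z in mm, then the turn, a rotation vector about the tool's x, y, z in rad. A call has 1 to 20 rows; each row shifts and turns the commanded pose from where the row before left it, along the tool's axes as they then stand; what a row does not reach is not made up. A row lasts 1/8 s, in which the tool goes at most 62.5 mm and 10.7 degrees, less where a joint would pass 70% of its speed; a pose out of reach is approached as far as the arm can. A call with a gripper value outside its range is refused whole. "hand" is the opening in per cent of the stroke, from 0 (shut) to 100 (fully open), set as the call begins (left out, the last holds). The fingers move at their own pace and stop on an object; the grip force is fixed at half the most. Time passes only in rows, so rows that do not move let the fingers close. It gives the time, the measured TCP pose, the force and the opening at its end, in the units of the state.
- bot.get_obs(): the state, without advancing time (a new reading comes with each control period).
- bot.camera(name): name is "scene" or "top" or "wrist"; returns a dict with "frame" (400x640x3 uint8, blue, green, red), "range_z" (400x640 float32, m along the optical axis (not along the pixel's ray), 0 where there is no reading), "K" (3x3 intrinsics, pixels), "cam_to_world" (4x4, takes a point from camera to world coordinates). Camera axes: x right, y down, z forward; pixel columns grow to the right and rows downward; lengths in m; the calibration is good to about 2 mm. The wrist camera is an equidistant fisheye: a pixel r from the principal point sees the ray r / f radians off the axis. A picture is of the moment at which its call begins.
- bot.job_done(): hands the job in, once; it reports no verdict.
Trained networks look in the newest picture that a camera, given by its name, has taken for a name from the list of things; names that differ only in an ending like _2 or _b are one class to them, and where a whole thing is asked for, a point or a joint stands for the part that bears it (a point fixed in the world has none). Each returns a list of dicts, best first, with "p" (0 to 1); they miss things now and then, are a little off and sometimes report something else, mostly with a low value. They report only what shows in the picture. A call takes as long as a camera call. They do not tell look-alikes from the thing itself.
- bot.outline_of(query, camera): "mask" (400x640 bool, what is visible of it) and "point" ([row, column] in pixels, amid what is visible of it).
The state is a dict: "clock": time; "joint_pos": joint angles; "joint_vel": joint speeds; "tau": joint torques, N m; "eef_pos": TCP position; "tool_rot": TCP orientation; "ft_force": force on the tool from outside, world axes, zero at the start; "ft_torque": the same for the moment, N m; "grip_width": finger opening in m.
Only numpy, scipy, OpenCV 4.12 (cv2) and the standard library are available. Lean on these libraries where they do the work, as an engineer would, in place of code of your own. Each camera call takes 0.05 s, during which the arm holds its last target.

## Working session

There is one attempt and no reset: what is moved stays moved. The work goes in short steps, Python scripts to look and compute and a tool call to move; the robot and the scene stay as the last step left them, time stands still between calls to the robot, and variables do not carry over. Pictures are saved under pics/ and viewed, and the job is handed in when it is done.

Besides the shell and the picture viewer there is one more tool, called after "Request:" as name(argument=value, ...) on one line, values as JSON. play_rows: Moves the arm, as the interface text tells. Its arguments: {"type":"object","properties":{"plan":{"type":"array","items":{"type":"number"}},"hand":{"type":"number"}},"required":["plan"]}

```bash
ls; mkdir -p pics; python3 - <<'E'
from workcell import bot
import cv2
print(bot.get_obs())
for n in ["scene","top","wrist"]:
    c=bot.camera(n); cv2.imwrite(f"pics/{n}0.png",c["frame"]); print(n,c["K"],c["cam_to_world"])
E
```

```text
pics
{'clock': 0.0, 'joint_pos': array([-1.21300158e+00,  2.41471809e-01,  3.68612746e-03,  1.33518624e+00,
       -1.00252818e-05,  1.57077656e+00]), 'joint_vel': array([ 0.00091056,  0.00078298, -0.00196012,  0.00198527,  0.00041168,
        0.00018211]), 'tau': array([-1.27563540e-03, -3.72319508e+01,  2.52406669e+01,  1.70380605e-02,
       -9.52630171e-05, -9.24559544e-06]), 'eef_pos': array([ 0.1748841 , -0.46775393,  0.24136901]), 'tool_rot': array([ 9.84038155e-01,  1.77954281e-01, -1.98490127e-04, -1.06954850e-03]), 'ft_force': array([0.11174436, 0.06993473, 0.53158957]), 'ft_torque': array([-0.00308554,  0.02223498, -0.02793448]), 'grip_width': 0.08562738824548939}
scene [[381.31039323   0.         324.15748404]
 [  0.         381.31039323 198.73276561]
 [  0.           0.           1.        ]] [[-0.48054889  0.57125641 -0.66538626  1.30116554]
 [ 0.8768709   0.3242813  -0.35487893  0.3813299 ]
 [ 0.01304546 -0.75399453 -0.65675115  0.95667985]
 [ 0.          0.          0.          1.        ]]
top [[514.50779579   0.         322.82270317]
 [  0.         514.50779579 203.18754627]
 [  0.           0.           1.        ]] [[-2.38852902e-03 -9.81273422e-01  1.92605207e-01  1.89929652e-01]
 [-9.99955967e-01  5.95770855e-04 -9.36532176e-03 -8.06454821e-02]
 [ 9.07519277e-03 -1.92619095e-01 -9.81231637e-01  1.60103939e+00]
 [ 0.00000000e+00  0.00000000e+00  0.00000000e+00  1.00000000e+00]]
wrist [[309.70691629   0.         321.98883747]
 [  0.         309.70691629 200.0396563 ]
 [  0.           0.           1.        ]] [[ 0.35029753 -0.89123575 -0.28808069  0.2487013 ]
 [-0.93663527 -0.33412046 -0.10525152 -0.44101754]
 [-0.00244974  0.30669588 -0.95180441  0.37263084]
 [ 0.          0.          0.          1.        ]]
```

View pics/scene0.png

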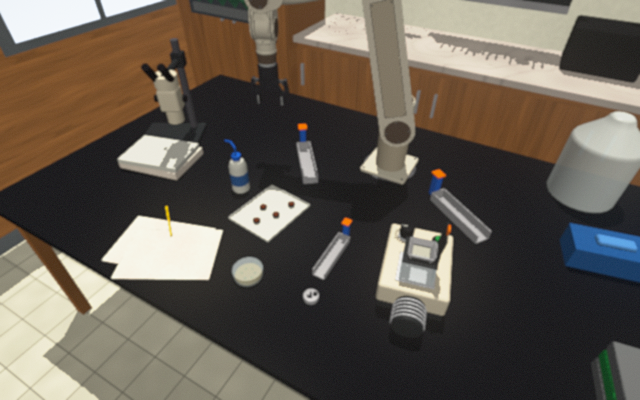

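View pics/top0.png

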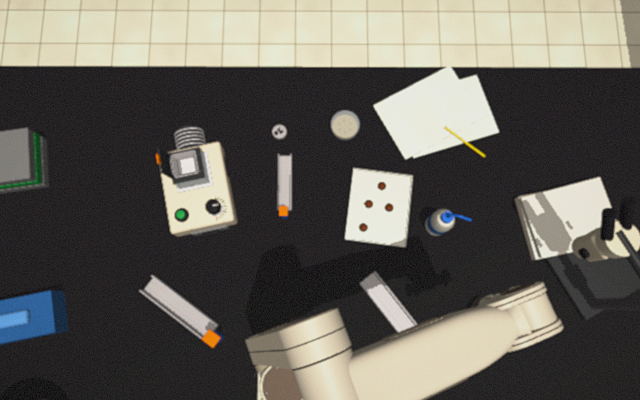

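View pics/wrist0.png

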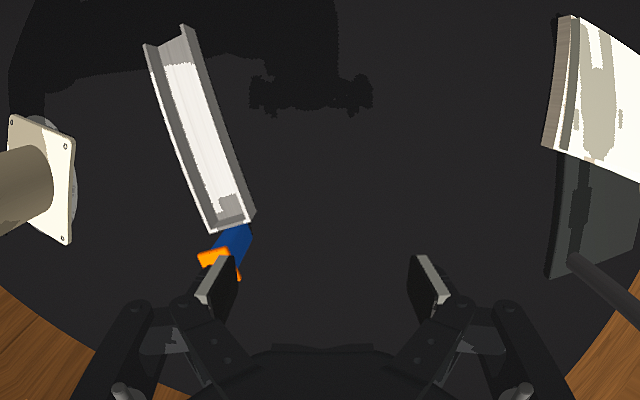

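The scene view shows three chutes, at (305,155), (332,250) and (460,207), the mill at (415,265) and the tray at (270,212). The top view shows four beans on the tray, near (381,186), (368,204), (389,208) and (363,227). I'll measure each of these next.

```bash
cat > h.py <<'E'
from workcell import bot
import numpy as np, cv2
from scipy.spatial.transform import Rotation as R
def cloud(c,name):
    K=c["K"];z=c["range_z"];h,w=z.shape
    u,v=np.meshgrid(np.arange(w),np.arange(h))
    x=(u-K[0,2])/K[0,0];y=(v-K[1,2])/K[1,1]
    if name=="wrist":
        r=np.hypot(x,y);s=np.where(r>1e-9,np.tan(np.minimum(r,1.5))/np.maximum(r,1e-9),1);x=x*s;y=y*s
    P=np.stack([x*z,y*z,z],-1)@c["cam_to_world"][:3,:3].T+c["cam_to_world"][:3,3]
    P[z<=0]=np.nan
    return P
def proj(c,name,p):
    T=c["cam_to_world"];q=(np.atleast_2d(p)-T[:3,3])@T[:3,:3];K=c["K"]
    if name=="wrist":
        rho=np.hypot(q[:,0],q[:,1]);th=np.arctan2(rho,q[:,2]);k=th/np.maximum(rho,1e-9);x=q[:,0]*k;y=q[:,1]*k
    else: x=q[:,0]/q[:,2];y=q[:,1]/q[:,2]
    return np.stack([x*K[0,0]+K[0,2],y*K[1,1]+K[1,2]],-1)
def pts(c,name,m):
    P=cloud(c,name)[m]; return P[~np.isnan(P[:,0])]
E
python3 - <<'E'
from h import *
np.set_printoptions(precision=4,suppress=True)
for n in ["top","scene"]:
    c=bot.camera(n);P=cloud(c,n)
    for q in ["chute","chute_grip","seed1","tray","mill","dial","start_top","lid","lid_tab","mouth","petri_dish","tally_counter","wash_bottle"]:
        for d in bot.outline_of(q,n)[:6]:
            m=d["mask"];p=P[m];p=p[~np.isnan(p[:,0])]
            if len(p): print(n,q,round(d["p"],2),np.round(d["point"]),m.sum(),np.median(p,0),"zmax",np.percentile(p[:,2],95), 'ext', np.ptp(p[:,:2],axis=0))
E
```

```text
top chute 0.85 [312. 183.] 1895 [0.1706 0.3269 0.0067] zmax 0.1061416682631513 ext [0.2026 0.257 ]
top chute 0.76 [304. 387.] 1348 [ 0.193  -0.2898  0.0047] zmax 0.037414965601570815 ext [0.1748 0.1652]
top chute 0.68 [186. 282.] 752 [0.561  0.0273 0.004 ] zmax 0.07499497516787923 ext [0.2073 0.0401]
top chute 0.26 [125. 344.] 640 [ 0.7548 -0.1644  0.0289] zmax 0.03483878897760587 ext [0.0917 0.0845]
top chute_grip 0.9 [186. 284.] 783 [0.5612 0.0272 0.0041] zmax 0.07484047689655696 ext [0.2106 0.0401]
top chute_grip 0.85 [309. 182.] 1952 [0.1707 0.3288 0.0068] zmax 0.10614183691614847 ext [0.2026 0.257 ]
top chute_grip 0.67 [304. 388.] 1347 [ 0.1931 -0.2874  0.0048] zmax 0.037431763695864026 ext [0.1793 0.1635]
top chute_grip 0.23 [162. 165.] 334 [0.5668 0.3366 0.2474] zmax 0.2893691353690867 ext [0.1411 0.1173]
top seed1 0.53 [225. 363.] 57 [ 0.4238 -0.2204  0.0164] zmax 0.023526462345341146 ext [0.0238 0.0251]
top seed1 0.43 [205. 367.] 22 [ 0.4984 -0.2376  0.016 ] zmax 0.02179804631973181 ext [0.0136 0.013 ]
top seed1 0.37 [186. 380.] 63 [ 0.5566 -0.28    0.0154] zmax 0.0208651526
[... 3138 characters left out ...]
.5803 0.3367 0.2492] zmax 0.2877264631896407 ext [0.1621 0.034 ]
scene lid_tab 0.16 [255. 334.] 888 [0.5575 0.0226 0.0069] zmax 0.07441270547373291 ext [0.2841 0.0703]
scene mouth 0.6 [277. 416.] 6747 [0.624  0.3039 0.11  ] zmax 0.2022855709294194 ext [0.4613 0.2586]
scene mouth 0.58 [170. 240.] 673 [ 0.4523 -0.4345  0.0923] zmax 0.16750139697600022 ext [0.2785 0.2774]
scene petri_dish 0.8 [271. 246.] 698 [ 0.7674 -0.1606  0.0301] zmax 0.033333854956764275 ext [0.0903 0.1147]
scene tally_counter 0.71 [297. 312.] 177 [0.7481 0.0462 0.0189] zmax 0.026403959667396792 ext [0.0417 0.0416]
scene wash_bottle 0.66 [173. 241.] 670 [ 0.4525 -0.4345  0.0864] zmax 0.15951193185410645 ext [0.2376 0.2299]
```

```bash
python3 - <<'E'
from h import *
np.set_printoptions(precision=4,suppress=True)
for n in ["top","scene"]:
    c=bot.camera(n);P=cloud(c,n);z=P[...,2]
    def box(zl,zh,x0,x1,y0,y1,l):
        m=(z>zl)&(z<zh)&(P[...,0]>x0)&(P[...,0]<x1)&(P[...,1]>y0)&(P[...,1]<y1)
        p=P[m]
        if len(p)<5: print(l,len(p));return
        r=cv2.minAreaRect((p[:,:2]*1000).astype(np.float32));print(n,l,len(p),r,np.median(p[:,2]),'mean',p[:,:2].mean(0))
    box(.104,.116,.35,.75,.1,.45,'deck')
    box(.147,.157,.35,.55,.15,.27,'dialtop')
    box(.127,.137,.35,.55,.27,.38,'button')
    box(.198,.209,.5,.7,.15,.36,'rim')
    box(.225,.3,.45,.75,.2,.42,'lid')
    box(.066,.082,.35,.55,-.05,.1,'cap')
    box(.02,.03,.4,.75,-.05,.1,'walls')
    box(-.01,.03,.4,.69,0,.06,'tr')
    box(.0075,.013,.33,.65,-.42,-.12,'trayrim')
c=bot.camera("top")
cv2.imwrite("pics/mill.png",cv2.resize(c["frame"][120:260,130:330],None,fx=4,fy=4,interpolation=cv2.INTER_CUBIC))
E
```

```text
top deck 3128 ((566.41650390625, 291.82489013671875), (318.77947998046875, 189.53150939941406), 12.377216339111328) 0.10978133466016293 mean [0.5143 0.2724]
top dialtop 159 ((496.37493896484375, 234.1385498046875), (105.22059631347656, 41.9915885925293), 17.64594078063965) 0.1517831962060321 mean [0.4732 0.2272]
top button 79 ((491.3006896972656, 315.9219055175781), (49.17844772338867, 113.0552749633789), 71.00489044189453) 0.13141529940473906 mean [0.4708 0.3141]
top rim 177 ((577.52392578125, 297.482666015625), (70.9468994140625, 74.28507232666016), 12.601922035217285) 0.20200061215924547 mean [0.5782 0.3022]
top lid 252 ((567.6766967773438, 339.1878967285156), (74.28386688232422, 13.507898330688477), 12.499120712280273) 0.25954493496516706 mean [0.5671 0.338 ]
top cap 87 ((467.0030212402344, 24.94435691833496), (29.439199447631836, 24.394174575805664), 1.4701021909713745) 0.07593826938163906 mean [0.4667 0.0251]
top walls 130 ((602.0863647460938, 28.54892349243164), (294.7341613769531, 49.348854064941406), 4.626386642456055) 0.024511077083461785 mean [0.6096 0.0326]
top tr 1538 ((
[... 1017 characters left out ...]
25293), 12.500317573547363) 0.26186937481774414 mean [0.5777 0.338 ]
scene cap 57 ((470.8465270996094, 24.152103424072266), (30.90464210510254, 25.89374351501465), 0.185638427734375) 0.0761735900238909 mean [0.4724 0.0245]
scene walls 207 ((607.7643432617188, 26.981401443481445), (286.7705993652344, 54.98493576049805), 5.012869358062744) 0.024751028100280403 mean [0.5948 0.0285]
scene tr 1270 ((544.594970703125, 30.327428817749023), (59.721435546875, 289.1119384765625), 89.81889343261719) 0.0030337677414331576 mean [0.566  0.0309]
scene trayrim 246 ((490.3055419921875, -300.8363952636719), (249.50448608398438, 233.4788360595703), 82.67890167236328) 0.009372587739533311 mean [ 0.4984 -0.2706]
```

View pics/mill.png

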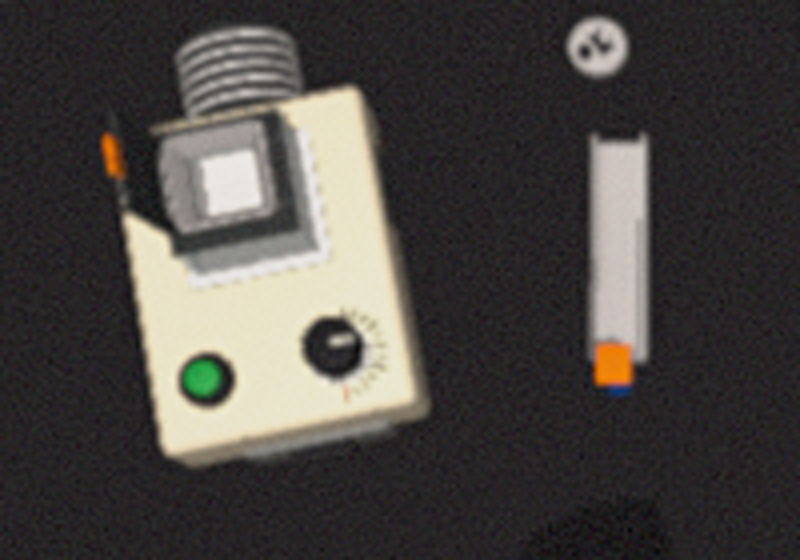

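```bash
cat >> h.py <<'E'
A=R.from_matrix(np.array([[0,1,0],[1,0,0],[0,0,-1]],float))  # tool x=+y, y=+x, z=down
def yawed(deg): return R.from_euler('z',deg,degrees=True)*A
def plan(targets,start=None,vmax=50,amax=0.17):
    """targets: list of (pos, Rotation[,nrows]); prints flat rows"""
    o=bot.get_obs();p,q=(o["eef_pos"],R.from_quat(o["tool_rot"])) if start is None else start
    out=[]
    for t in targets:
        P,Q=np.array(t[0],float),t[1]
        rv=(q.inv()*Q).as_rotvec();d=P-p
        n=t[2] if len(t)>2 else max(1,int(np.ceil(max(np.linalg.norm(d)*1000/vmax,np.linalg.norm(rv)/amax))))
        # round rotation, track the rounded pose
        for i in range(n):
            rem=n-i
            Pn=p+(P-p)/rem
            s=np.round(q.inv().apply(Pn-p)*1000,1); w=np.round((q.inv()*Q).as_rotvec()/rem,4)
            out+=list(s)+list(w); p=p+q.apply(s/1000); q=q*R.from_rotvec(w)
        print("# after",P, n)
    for k in range(0,len(out),120):
        print(len(out[k:k+120])//6,"rows:",",".join(f"{v:g}" for v in np.array(out[k:k+120])+0.0))
    return p,q
E
python3 - <<'E'
from h import *
plan([([.24,-.33,.35],yawed(-50)),([.47,.15,.35],A)])
E
```

```text
# after [ 0.24 -0.33  0.35] 4
# after [0.47 0.15 0.35] 11
15 rows: 27.3,-26.7,-26.9,0,0,-0.0851,29.5,-24.3,-26.9,0,0,-0.0851,31.4,-21.7,-27,0,0,-0.085,33.2,-18.9,-26.9,-0.0001,0,-0.0851,44.1,-20,0,0,0,-0.0793,45.5,-16.4,0,0,0,-0.0793,46.7,-12.8,0,0,0,-0.0793,47.5,-9,0,0,0,-0.0793,48.1,-5.3,0,0,0,-0.0794,48.4,-1.4,0,0,0,-0.0793,48.3,2.4,0,0,0,-0.0794,48,6.2,0,0,0,-0.0793,47.3,10,0,0,0,-0.0794,46.4,13.8,0,0,0,-0.0793,45.2,17.4,0,0,0,-0.0794
```

Request:
play_rows(plan=[27.3,-26.7,-26.9,0,0,-0.0851,29.5,-24.3,-26.9,0,0,-0.0851,31.4,-21.7,-27,0,0,-0.085,33.2,-18.9,-26.9,0,0,-0.0851,44.1,-20,0,0,0,-0.0793,45.5,-16.4,0,0,0,-0.0793,46.7,-12.8,0,0,0,-0.0793,47.5,-9,0,0,0,-0.0793,48.1,-5.3,0,0,0,-0.0794,48.4,-1.4,0,0,0,-0.0793,48.3,2.4,0,0,0,-0.0794,48,6.2,0,0,0,-0.0793,47.3,10,0,0,0,-0.0794,46.4,13.8,0,0,0,-0.0793,45.2,17.4,0,0,0,-0.0794,0,0,0,0,0,0], hand=70)

```text
clock: 3.7
eef_pos: [0.4708, 0.1526, 0.3488]
tool_rot: [0.706, 0.709, -0.001, -0.0]
ft_force: [-0.4, -0.4, -0.3]
grip_width: 0.0597
```

```bash
python3 - <<'E'
from h import *
np.set_printoptions(precision=4,suppress=True)
o=bot.get_obs();print(o["clock"],o["eef_pos"],R.from_quat(o["tool_rot"]).as_matrix(),o["joint_pos"],o["grip_width"])
for n in ["wrist","top"]:
    c=bot.camera(n);P=cloud(c,n);z=P[...,2]
    cv2.imwrite(f"pics/{n}1.png",c["frame"])
    def box(zl,zh,x0,x1,y0,y1,l):
        m=(z>zl)&(z<zh)&(P[...,0]>x0)&(P[...,0]<x1)&(P[...,1]>y0)&(P[...,1]<y1)
        p=P[m]
        if len(p)<5: print(l,len(p));return
        r=cv2.minAreaRect((p[:,:2]*1000).astype(np.float32));print(n,l,len(p),r,np.median(p[:,2]),'mean',p[:,:2].mean(0))
    box(.106,.114,.35,.75,.1,.45,'deck')
    box(.148,.157,.43,.52,.19,.255,'dialtop')
    box(.128,.137,.43,.50,.29,.35,'button')
    box(.198,.209,.5,.7,.15,.36,'rim')
    box(.225,.3,.45,.75,.2,.42,'lid')
    box(.070,.082,.35,.55,-.05,.1,'cap')
E
```

```text
3.7 [0.4708 0.1526 0.3488] [[-0.0043  1.     -0.0014]
 [ 1.      0.0043 -0.0001]
 [-0.0001 -0.0014 -1.    ]] [0.3132 0.2134 0.2438 1.6025 0.0003 1.8798] 0.05973295727172049
wrist deck 17287 ((535.6104736328125, 282.2370300292969), (246.7779083251953, 186.4943389892578), 12.302403450012207) 0.10958394868206334 mean [0.5092 0.2637]
wrist dialtop 1093 ((469.26702880859375, 221.3869171142578), (40.734893798828125, 40.71324157714844), 9.759729385375977) 0.15139732479070794 mean [0.4695 0.2222]
wrist button 378 ((448.7099914550781, 317.14337158203125), (24.58568000793457, 24.141210556030273), 0.40450984239578247) 0.1313343973365453 mean [0.4489 0.3164]
wrist rim 1656 ((578.191650390625, 295.057373046875), (72.90447998046875, 75.98055267333984), 11.822748184204102) 0.20185961659683982 mean [0.579  0.2988]
lid 2
wrist cap 347 ((467.9661560058594, 22.952659606933594), (29.688499450683594, 27.673389434814453), 0.8200642466545105) 0.07507069224144419 mean [0.4684 0.0236]
top deck 252 ((532.208251953125, 284.78704833984375), (188.36465454101562, 243.44288635253906), 29.089427947998047) 0.10957860765246286 mean [0.4976 0.3435]
dialtop 0
button 0
rim 0
top lid 6 ((549.901123046875, 340.1694030761719), (36.92420196533203, 1.4123985767364502), 16.82374382019043) 0.29203148808642343 mean [0.5563 0.342 ]
top cap 80 ((467.3990783691406, 24.925125122070312), (28.749757766723633, 24.437744140625), 0.7165098190307617) 0.07480630379728159 mean [0.4672 0.0254]
```

View pics/wrist1.png

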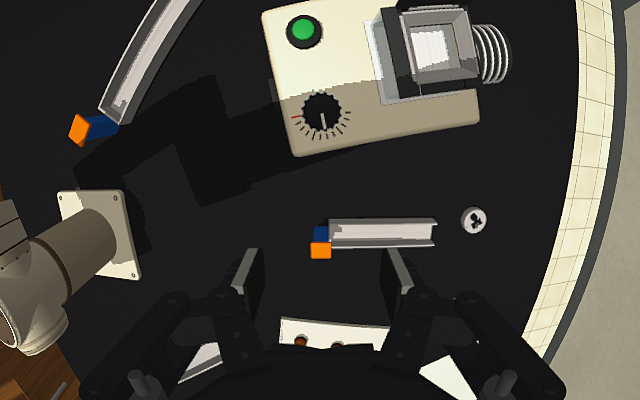

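```bash
python3 - <<'E'
from h import *
q=yawed(110)
plan([([.469,.222,.22],q),([.469,.222,.128],q,4)])
E
```

```text
# after [0.469 0.222 0.22 ] 12
# after [0.469 0.222 0.128] 4
16 rows: 6,0,10.8,-0.0001,0,-0.1599,5.9,0.9,10.8,-0.0001,-0.0001,-0.1599,5.7,1.8,10.8,-0.0001,-0.0001,-0.1599,5.4,2.7,10.8,-0.0001,-0.0001,-0.16,4.8,3.5,10.8,-0.0001,0,-0.1599,4.2,4.3,10.8,-0.0002,-0.0001,-0.16,3.5,4.9,10.8,-0.0001,0,-0.1599,2.7,5.4,10.8,-0.0002,-0.0001,-0.16,1.8,5.7,10.8,-0.0001,-0.0001,-0.1599,0.8,6,10.8,-0.0002,0,-0.16,-0.1,6,10.8,-0.0001,-0.0001,-0.1599,-1.1,5.9,10.8,-0.0002,0,-0.16,0,0,23,0,0,0,0,0,23,0,0,0,0,0,23,0,0,0,0,0,23,0,0,0
```

Request:
play_rows(plan=[6,0,10.8,0,0,-0.16,5.9,0.9,10.8,0,0,-0.16,5.7,1.8,10.8,0,0,-0.16,5.4,2.7,10.8,0,0,-0.16,4.8,3.5,10.8,0,0,-0.16,4.2,4.3,10.8,0,0,-0.16,3.5,4.9,10.8,0,0,-0.16,2.7,5.4,10.8,0,0,-0.16,1.8,5.7,10.8,0,0,-0.16,0.8,6,10.8,0,0,-0.16,-0.1,6,10.8,0,0,-0.16,-1.1,5.9,10.8,0,0,-0.16,0,0,0,0,0,0])

```text
clock: 5.42
eef_pos: [0.4687, 0.2206, 0.2201]
tool_rot: [-0.172, 0.985, -0.0, -0.001]
ft_force: [0.2, -0.1, -0.4]
grip_width: 0.0598
```

```bash
python3 - <<'E'
from h import *
np.set_printoptions(precision=4,suppress=True)
o=bot.get_obs();print(o["clock"],o["eef_pos"],R.from_quat(o["tool_rot"]).as_matrix(),o["joint_pos"],o["grip_width"],bot.nose_length)
c=bot.camera("wrist");cv2.imwrite("pics/w2.png",c["frame"])
P=cloud(c,"wrist");m=(P[...,2]>.148)&(P[...,2]<.157)&(abs(P[...,0]-.469)<.04)&(abs(P[...,1]-.222)<.04)
print(P[m].mean(0),cv2.minAreaRect((P[m][:,:2]*1000).astype(np.float32)))
print(proj(c,"wrist",[[.469,.222,.152],o["eef_pos"]]))
E
```

```text
5.425 [0.4687 0.2206 0.2201] [[-0.9409 -0.3388 -0.0012]
 [-0.3388  0.9409 -0.0009]
 [ 0.0015 -0.0004 -1.    ]] [ 0.4401  0.2879  0.01    1.2945 -0.0003  0.0944] 0.05980016419500715 0.011
[0.4678 0.2217 0.1514] ((468.63946533203125, 221.39207458496094), (40.34326934814453, 41.56415557861328), 38.466346740722656)
[[324.2881 221.0897]
 [322.786  270.9733]]
```

View pics/w2.png

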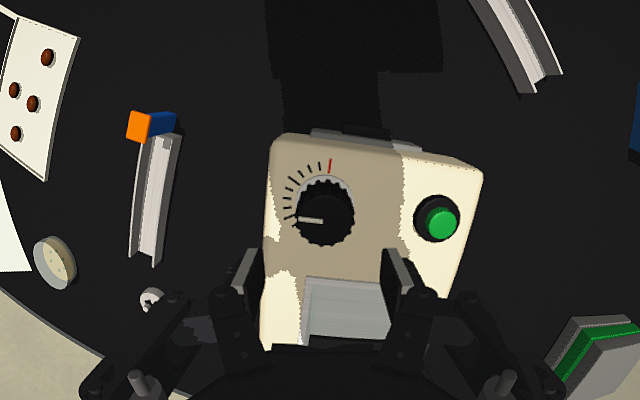

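Request:
play_rows(plan=[0,1,30,0,0,0,0,0,30,0,0,0,0,0,20,0,0,0,0,0,12,0,0,0,0,0,0,0,0,0])

```text
clock: 6.1
eef_pos: [0.4689, 0.2224, 0.1283]
tool_rot: [-0.173, 0.985, -0.0, -0.0]
ft_force: [0.7, 0.4, 0.2]
grip_width: 0.0595
```

Request:
play_rows(plan=[0,0,0,0,0,0,0,0,0,0,0,0,0,0,0,0,0,0,0,0,0,0,0,0,0,0,0,0,0,0,0,0,0,0,0,0], hand=0)

```text
clock: 6.85
eef_pos: [0.47, 0.2229, 0.1299]
tool_rot: [-0.174, 0.985, -0.0, 0.001]
ft_force: [-0.6, -2.1, 6.2]
grip_width: 0.0387
```

Request:
play_rows(plan=[0,0,0,0,0,0.14,0,0,0,0,0,0.14,0,0,0,0,0,0.14,0,0,0,0,0,0.14,0,0,0,0,0,0.14,0,0,0,0,0,0.14,0,0,0,0,0,0.14,0,0,0,0,0,0.14,0,0,0,0,0,0.14,0,0,0,0,0,0.14,0,0,0,0,0,0.1,0,0,0,0,0,0])

```text
clock: 8.35
eef_pos: [0.4696, 0.2221, 0.1298]
tool_rot: [0.545, 0.839, -0.0, 0.001]
ft_force: [-2.1, -4.5, 7.7]
grip_width: 0.039
```

```bash
python3 - <<'E'
from h import *
np.set_printoptions(precision=4,suppress=True)
o=bot.get_obs();print(o["clock"],o["eef_pos"],R.from_quat(o["tool_rot"]).as_matrix(),o["joint_pos"],o["ft_torque"],o["ft_force"])
c=bot.camera("scene");cv2.imwrite("pics/s3.png",cv2.resize(c["frame"][200:300,360:480],None,fx=6,fy=6))
c=bot.camera("wrist");cv2.imwrite("pics/w3.png",c["frame"])
E
```

```text
8.35 [0.4696 0.2221 0.1298] [[-0.4063  0.9137  0.002 ]
 [ 0.9137  0.4063 -0.0016]
 [-0.0023  0.0011 -1.    ]] [ 0.443   0.3543 -0.1428  1.0726 -0.0023  1.5954] [-0.9767  0.3108 -0.0323] [-2.1176 -4.5427  7.6552]
```

View pics/w3.png

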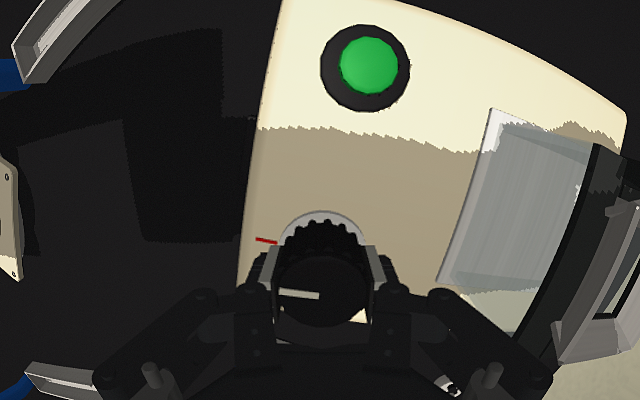

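```bash
cat >> h.py <<'E'
def ray_at(c,name,uv,zw):
    K=c["K"];T=c["cam_to_world"];x=(uv[0]-K[0,2])/K[0,0];y=(uv[1]-K[1,2])/K[1,1]
    if name=="wrist":
        r=np.hypot(x,y);d=np.array([x/r*np.sin(r),y/r*np.sin(r),np.cos(r)])
    else: d=np.array([x,y,1.])
    d=T[:3,:3]@d;o=T[:3,3];return o+d*(zw-o[2])/d[2]
E
python3 - <<'E'
from h import *
c=bot.camera("wrist")
a=ray_at(c,"wrist",(280,293),.152);b=ray_at(c,"wrist",(318,296),.152);print(a,b)
d=a-b;print(np.degrees(np.arctan2(d[1],d[0]))%360, "closed=192.3")
t=ray_at(c,"wrist",(265,240),.11);d=t-np.array([.469,.222,.11]);print(t,np.degrees(np.arctan2(d[1],d[0]))%360)
cv2.imwrite("pics/w3b.png",cv2.resize(c["frame"][200:340,220:420],None,fx=4,fy=4))
E
```

```text
[0.45240699 0.21614027 0.152     ] [0.46773886 0.22153287 0.152     ]
199.37803243505232 closed=192.3
[0.43840466 0.21558699 0.11      ] 191.83823624106623
```

View pics/w3b.png

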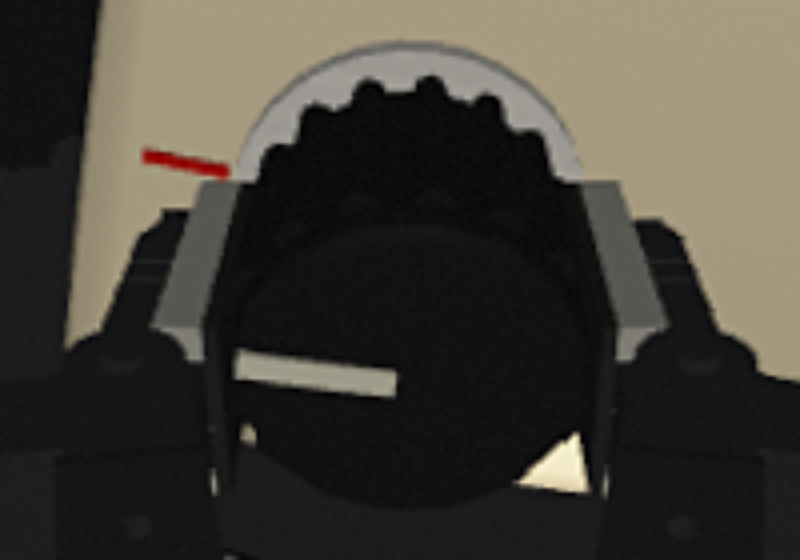

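Request:
play_rows(plan=[0,0,0,0,0,0.07,0,0,0,0,0,0.06,0,0,0,0,0,0.05,0,0,0,0,0,0,0,0,0,0,0,0,0,0,0,0,0,0])

```text
clock: 9.25
eef_pos: [0.4693, 0.2228, 0.1297]
tool_rot: [0.618, 0.787, 0.0, 0.0]
ft_force: [-2.0, -2.6, 6.2]
grip_width: 0.0386
```

```bash
python3 - <<'E'
from h import *
np.set_printoptions(precision=4,suppress=True)
o=bot.get_obs();print(o["clock"],R.from_quat(o["tool_rot"]).as_matrix()[0],o["ft_torque"],o["ft_force"])
c=bot.camera("wrist")
cv2.imwrite("pics/w4.png",cv2.resize(c["frame"][200:340,220:420],None,fx=4,fy=4))
np.save("c4.npy",c,allow_pickle=True)
E
```

```text
9.25 [-0.2372  0.9715  0.0013] [-0.5524  0.452  -0.1089] [-1.9817 -2.556   6.1752]
```

View pics/w4.png

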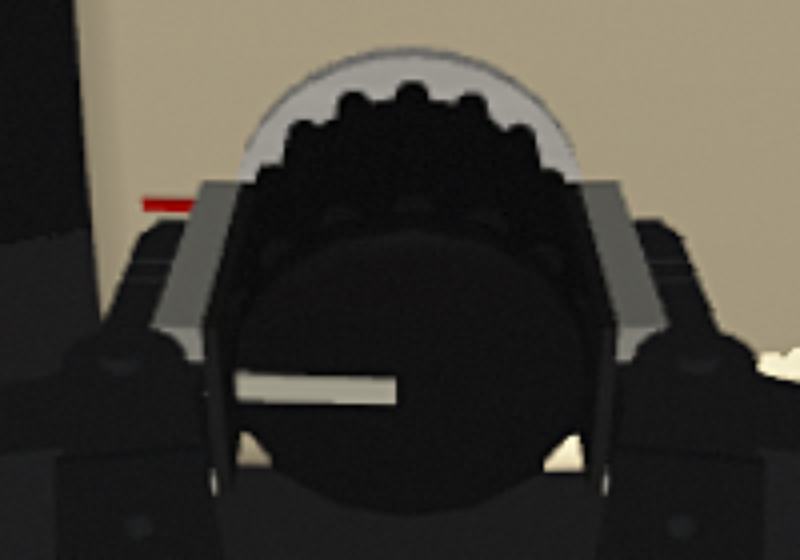

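```bash
python3 - <<'E'
from h import *
c=np.load("c4.npy",allow_pickle=True).item()
a=ray_at(c,"wrist",(278.8,296.7),.152);b=ray_at(c,"wrist",(319,297.5),.152);d=a-b;print(np.degrees(np.arctan2(d[1],d[0]))%360)
E
```

```text
193.3316726700165
```

Request:
play_rows(plan=[0,0,0,0,0,0.05,0,0,0,0,0,0.05,0,0,0,0,0,0,0,0,0,0,0,0,0,0,0,0,0,0])

```text
clock: 9.93
eef_pos: [0.4692, 0.2236, 0.1297]
tool_rot: [0.656, 0.755, 0.001, -0.0]
ft_force: [-2.8, -1.0, 6.7]
grip_width: 0.0387
```

```bash
python3 - <<'E'
from h import *
np.set_printoptions(precision=4,suppress=True)
o=bot.get_obs();print(o["clock"],R.from_quat(o["tool_rot"]).as_matrix()[0],o["ft_torque"],o["ft_force"],o["tau"],o["joint_pos"])
c=bot.camera("wrist")
cv2.imwrite("pics/w5.png",cv2.resize(c["frame"][200:340,220:420],None,fx=4,fy=4))
np.save("c4.npy",c,allow_pickle=True)
E
```

```text
9.925 [-0.1396  0.9902  0.001 ] [-0.0724  0.4883 -0.0603] [-2.7772 -0.9618  6.6991] [ -0.1514 -37.6099  22.1653  -0.8475  -0.1786  -0.0614] [ 0.4441  0.3547 -0.1427  1.0718  0.001   1.8749]
```

View pics/w5.png

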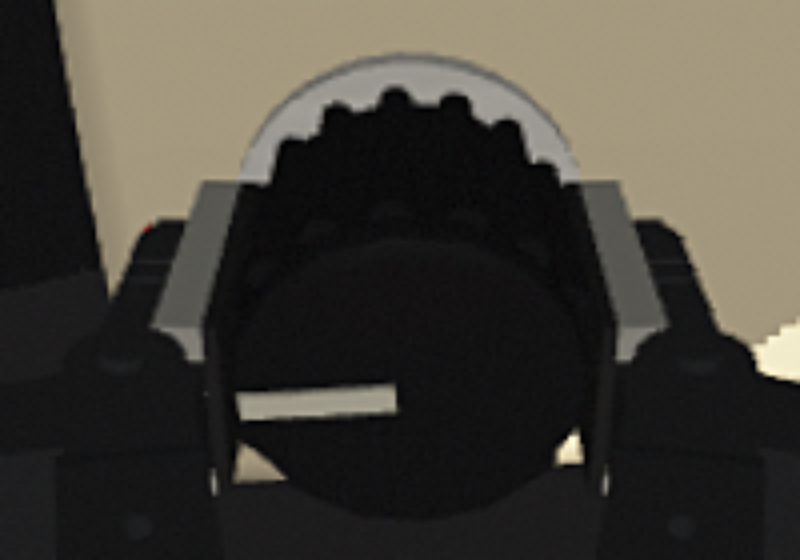

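Request:
play_rows(plan=[0,0,0,0,0,0,0,0,0,0,0,0,0,0,0,0,0,0,0,0,0,0,0,0], hand=60)

```text
clock: 10.48
eef_pos: [0.4691, 0.223, 0.1283]
tool_rot: [0.656, 0.755, -0.0, -0.0]
ft_force: [-0.3, 0.5, -0.6]
grip_width: 0.0514
```

Request:
play_rows(plan=[0,0,0,0,0,0,0,0,0,0,0,0,0,0,0,0,0,0,0,0,0,0,0,0,0,0,0,0,0,0], hand=0)

```text
clock: 11.1
eef_pos: [0.4693, 0.223, 0.1286]
tool_rot: [0.656, 0.755, 0.0, 0.0]
ft_force: [1.2, 0.0, 2.5]
grip_width: 0.0384
```

Request:
play_rows(plan=[0,0,0,0,0,-0.1309,0,0,0,0,0,-0.1309,0,0,0,0,0,-0.1309,0,0,0,0,0,-0.1309,0,0,0,0,0,-0.1309,0,0,0,0,0,-0.1309,0,0,0,0,0,-0.1309,0,0,0,0,0,-0.1309,0,0,0,0,0,0,0,0,0,0,0,0])

```text
clock: 12.35
eef_pos: [0.469, 0.2228, 0.1286]
tool_rot: [0.192, 0.981, -0.0, 0.0]
ft_force: [-1.0, -1.9, 4.8]
grip_width: 0.0388
```

```bash
python3 - <<'E'
from h import *
np.set_printoptions(precision=4,suppress=True)
o=bot.get_obs();print(o["clock"],R.from_quat(o["tool_rot"]).as_matrix()[0],o["ft_torque"],o["ft_force"],o["joint_pos"])
c=bot.camera("wrist")
cv2.imwrite("pics/w6.png",cv2.resize(c["frame"][200:340,220:420],None,fx=4,fy=4))
np.save("c4.npy",c,allow_pickle=True)
E
```

```text
12.35 [-0.9266  0.376   0.    ] [-0.3775  0.2831 -0.0286] [-0.9709 -1.9211  4.7529] [ 0.4437  0.356  -0.1439  1.0711 -0.0003  0.8291]
```

View pics/w6.png

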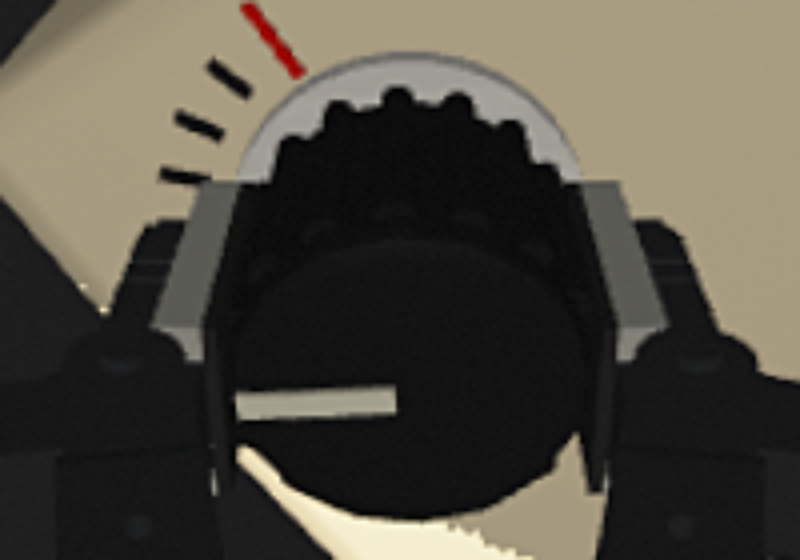

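Measure the line's angle from this picture, then open the fingers and lift.

```bash
python3 - <<'E'
from h import *
c=np.load("c4.npy",allow_pickle=True).item()
a=ray_at(c,"wrist",(279,301.5),.152);b=ray_at(c,"wrist",(319,299.5),.152);d=a-b;print(np.degrees(np.arctan2(d[1],d[0]))%360-192.3)
E
```

```text
60.33130691557946
```

Request:
play_rows(plan=[0,0,0,0,0,0,0,0,0,0,0,0,0,0,0,0,0,0,0,0,0,0,0,0,0,0,-20,0,0,0,0,0,-40,0,0,0,0,0,-50,0,0,0,0,0,-50,0,0,0], hand=60)

```text
clock: 13.4
eef_pos: [0.4688, 0.2229, 0.2898]
tool_rot: [0.191, 0.982, -0.0, -0.0]
ft_force: [0.8, 0.2, 0.3]
grip_width: 0.0513
```

```bash
python3 - <<'E'
from h import *
np.set_printoptions(precision=4,suppress=True)
c=bot.camera("wrist");cv2.imwrite("pics/w7.png",c["frame"])
cv2.imwrite("pics/w7b.png",cv2.resize(c["frame"][170:290,240:400],None,fx=4,fy=4));np.save("c4.npy",c,allow_pickle=True)
E
```

```text
(no output)
```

View pics/w7.png

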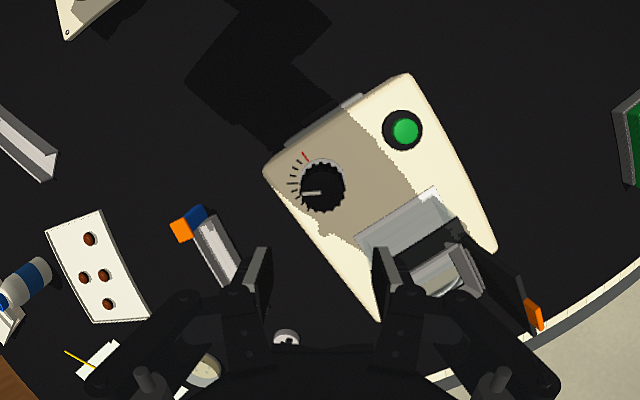

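View pics/w7b.png

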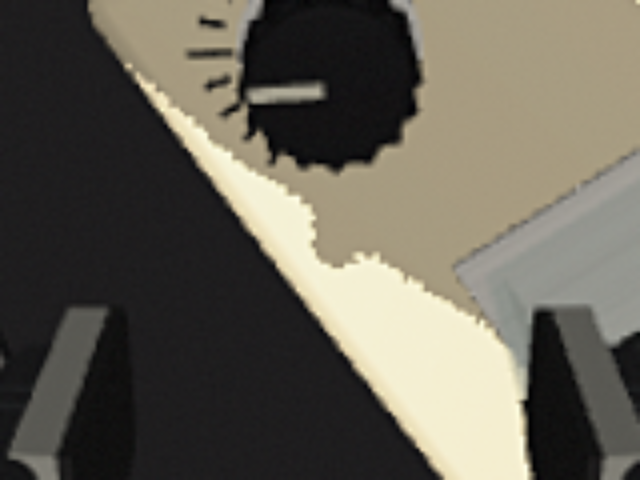

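```bash
python3 - <<'E'
from h import *
c=np.load("c4.npy",allow_pickle=True).item()
a=ray_at(c,"wrist",(302,194.2),.152);b=ray_at(c,"wrist",(321.2,192.7),.152);d=a-b;print(np.degrees(np.arctan2(d[1],d[0]))%360-192.3)
# go to view tray: camera is at +y of TCP in A
plan([([.45,.1,.33],A),([.48,-.36,.30],A)])
E
```

```text
60.33964396119157
# after [0.45 0.1  0.33] 7
# after [ 0.48 -0.36  0.3 ] 10
17 rows: -3.8,-17.5,-4.8,0.0018,0.0003,0.1696,-6.8,-16.7,-4.8,0.0018,0.0003,0.1696,-9.5,-15.3,-4.7,0.0018,0.0002,0.1696,-11.9,-13.5,-4.7,0.0018,0.0003,0.1696,-14,-11.3,-4.7,0.0018,0.0002,0.1696,-15.7,-8.7,-4.7,0.0019,0.0003,0.1696,-16.9,-6,-4.6,0.0018,0.0002,0.1695,-46,3,3,0,0,0,-46,3,3,0,0,0,-46,3,3,0,0,0,-46,3,3,0,0,0,-46,3,3,0,0,0,-46,3,3,0,0,0,-46,3,3,0,0,0,-46,3,3,0,0,0,-46,3,3,0,0,0,-46,3,3,0,0,0
```

Request:
play_rows(plan=[-3.8,-17.5,-4.8,0.0018,0,0.1696,-6.8,-16.7,-4.8,0.0018,0,0.1696,-9.5,-15.3,-4.7,0.0018,0,0.1696,-11.9,-13.5,-4.7,0.0018,0,0.1696,-14,-11.3,-4.7,0.0018,0,0.1696,-15.7,-8.7,-4.7,0.0019,0,0.1696,-16.9,-6,-4.6,0.0018,0,0.1695,-46,3,3,0,0,0,-46,3,3,0,0,0,-46,3,3,0,0,0,-46,3,3,0,0,0,-46,3,3,0,0,0,-46,3,3,0,0,0,-46,3,3,0,0,0,-46,3,3,0,0,0,-46,3,3,0,0,0,-46,3,3,0,0,0,0,0,0,0,0,0])

```text
clock: 15.7
eef_pos: [0.4772, -0.3639, 0.2928]
tool_rot: [0.709, 0.706, -0.006, -0.002]
ft_force: [0.1, -0.2, -0.2]
grip_width: 0.0509
```

```bash
python3 - <<'E'
from h import *
np.set_printoptions(precision=4,suppress=True)
o=bot.get_obs();print(o["clock"],o["eef_pos"],o["joint_pos"])
c=bot.camera("wrist");cv2.imwrite("pics/w8.png",c["frame"]);P=cloud(c,"wrist")
for d in bot.outline_of("seed1","wrist"):
    p=pts(c,"wrist",d["mask"]); r=cv2.minAreaRect((p[:,:2]*1000).astype(np.float32)); print(round(d["p"],2),d["point"],d["mask"].sum(),np.median(p,0),r)
for d in bot.outline_of("tray","wrist")[:1]:
    p=pts(c,"wrist",d["mask"]);print(cv2.minAreaRect((p[:,:2]*1000).astype(np.float32)))
z=P[...,2];m=(z>.012)&(z<.022)&(abs(P[...,0]-.49)<.12)&(abs(P[...,1]+.27)<.1)
n,l,s,ce=cv2.connectedComponentsWithStats(m.astype(np.uint8))
for i in range(1,n):
    if s[i,4]>20:
        p=P[l==i];print(s[i,4],ce[i],p.mean(0),p.max(0)[2],cv2.minAreaRect((p[:,:2]*1000).astype(np.float32)))
E
```

```text
15.7 [ 0.4772 -0.3639  0.2928] [-0.6459  0.4417  0.4213  1.5561 -0.0117  0.9291]
0.9 [66.4, 343.9] 339 [ 0.5014 -0.2418  0.017 ] ((502.8035583496094, -240.4311065673828), (25.692930221557617, 28.532400131225586), 0.905539333820343)
0.87 [117.5, 332.5] 330 [ 0.4906 -0.3051  0.017 ] ((490.9787292480469, -306.2640380859375), (26.11610221862793, 25.595651626586914), 89.91488647460938)
0.83 [103.0, 384.2] 319 [ 0.5598 -0.284   0.0169] ((560.815185546875, -285.7348937988281), (25.516447067260742, 28.082408905029297), 26.9178524017334)
0.51 [56.7, 282.9] 319 [ 0.4273 -0.225   0.0171] ((426.8302001953125, -223.2479705810547), (26.192718505859375, 26.026748657226562), 84.84371185302734)
((494.4726867675781, -274.2928771972656), (190.65354919433594, 234.7000732421875), 82.43836212158203)
306 [285.5     56.6961] [ 0.4276 -0.2242  0.0167] 0.021354576503290146 ((427.1162109375, -223.40817260742188), (25.017427444458008, 26.178916931152344), 0.06816726922988892)
315 [343.1016  69.1683] [ 0.5016 -0.2419  0.0168] 0.020696310934139428 ((501.3641052246094, -241.6255645751953), (25.378767013549805, 25.91265869140625), 46.26624298095703)
302 [387.4768 102.5   ] [ 0.56   -0.2844  0.0166] 0.020616135553347847 ((560.8472900390625, -285.0456848144531), (26.087491989135742, 25.539981842041016), 47.136871337890625)
306 [334.3399 117.1405] [ 0.4904 -0.3052  0.0168] 0.020283882070915527 ((490.6882019042969, -305.19586181640625), (25.006040573120117, 23.976577758789062), 0.18846522271633148)
```

View pics/w8.png

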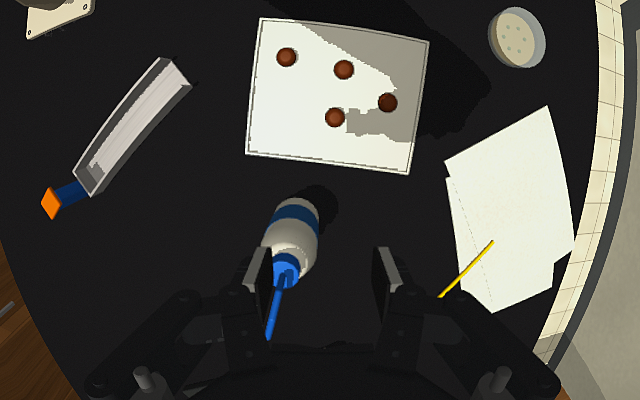

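```bash
python3 - <<'E'
from h import *
print(bot.get_obs()["eef_pos"],R.from_quat(bot.get_obs()["tool_rot"]).as_matrix()[2])
plan([([.4905,-.3052,.10],A),([.4905,-.3052,.017],A,3)])
E
```

```text
[ 0.4776932  -0.36048846  0.29451819] [-0.0058824  -0.01029427 -0.99992971]
# after [ 0.4905 -0.3052  0.1   ] 5
# after [ 0.4905 -0.3052  0.017 ] 3
8 rows: 11.3,3,38.8,-0.0021,0.0012,0.0001,11.2,2.9,38.8,-0.002,0.0012,0,11.2,2.8,38.9,-0.0021,0.0012,0.0001,11.2,2.7,38.9,-0.002,0.0011,0,11.1,2.6,38.8,-0.0021,0.0012,0.0001,0,0,27.7,0,0,0,0,0,27.7,0,0,0,0,0,27.6,0,0,0
```

Request:
play_rows(plan=[11.3,3,38.8,-0.002,0.0012,0,11.2,2.9,38.8,-0.002,0.0012,0,11.2,2.8,38.9,-0.002,0.0012,0,11.2,2.7,38.9,-0.002,0.0012,0,11.1,2.6,38.8,-0.002,0.0012,0,0,0,27,0,0,0,0,0,27,0,0,0,0,0,0,0,0,0,0,0,0,0,0,0])

```text
clock: 16.98
eef_pos: [0.4915, -0.3056, 0.0477]
tool_rot: [0.707, 0.708, 0.0, 0.001]
ft_force: [-0.3, 0.7, 0.3]
grip_width: 0.0512
```

```bash
python3 - <<'E'
from h import *
print(bot.get_obs()["eef_pos"],R.from_quat(bot.get_obs()["tool_rot"]).as_matrix()[2])
c=bot.camera("wrist");cv2.imwrite("pics/w9.png",c["frame"])
plan([([.4905,-.3052,.016],A,2)])
E
```

```text
[ 0.49151165 -0.3056126   0.04766677] [-0.00162441  0.00169735 -0.99999724]
# after [ 0.4905 -0.3052  0.016 ] 2
2 rows: 0.5,-0.7,16,0.0013,0.0011,0.0005,0.4,-0.7,16,0.0013,0.0011,0.0004
```

View pics/w9.png

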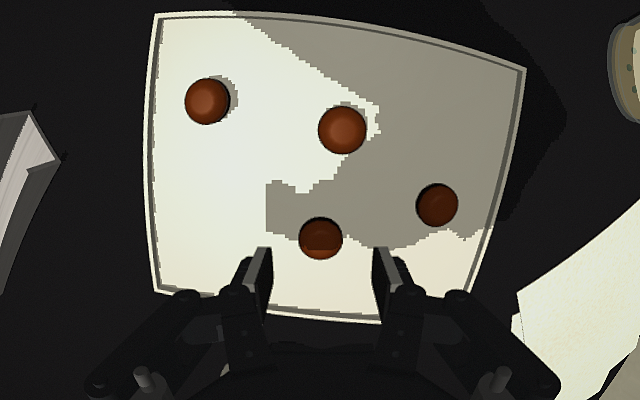

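Request:
play_rows(plan=[0.5,-0.7,16,0.001,0.001,0,0.4,-0.7,16,0.001,0.001,0,0,0,0,0,0,0,0,0,0,0,0,0])

```text
clock: 17.52
eef_pos: [0.489, -0.305, 0.0138]
tool_rot: [0.707, 0.707, -0.0, -0.002]
ft_force: [0.1, 0.2, 0.2]
grip_width: 0.051
```

Request:
play_rows(plan=[0,0,0,0,0,0,0,0,0,0,0,0,0,0,0,0,0,0,0,0,0,0,0,0,0,0,0,0,0,0], hand=0)

```text
clock: 18.15
eef_pos: [0.4897, -0.3054, 0.0149]
tool_rot: [0.707, 0.707, -0.0, -0.0]
ft_force: [-0.3, 0.7, 5.3]
grip_width: 0.0225
```

```bash
python3 - <<'E'
from h import *
print(bot.get_obs()["eef_pos"],R.from_quat(bot.get_obs()["tool_rot"]).as_matrix()[2])
c=bot.camera("wrist");cv2.imwrite("pics/w10.png",c["frame"])
plan([([.4905,-.3052,.12],A,3),([.50,-.06,.17],A,6)])
E
```

```text
[ 0.489683   -0.30542389  0.01491127] [ 4.76597542e-04 -8.12839850e-04 -9.99999556e-01]
# after [ 0.4905 -0.3052  0.12  ] 3
# after [ 0.5  -0.06  0.17] 6
9 rows: 0.1,0.2,-35,-0.0003,-0.0002,0,0.1,0.3,-35,-0.0002,-0.0002,0,0.1,0.3,-35.1,-0.0003,-0.0001,0,40.9,1.6,-8.3,0,0,0,40.9,1.6,-8.3,0,0,0,40.8,1.6,-8.3,0,0,0,40.9,1.6,-8.4,0,0,0,40.8,1.5,-8.3,0,0,0,40.9,1.6,-8.4,0,0,0
```

View pics/w10.png

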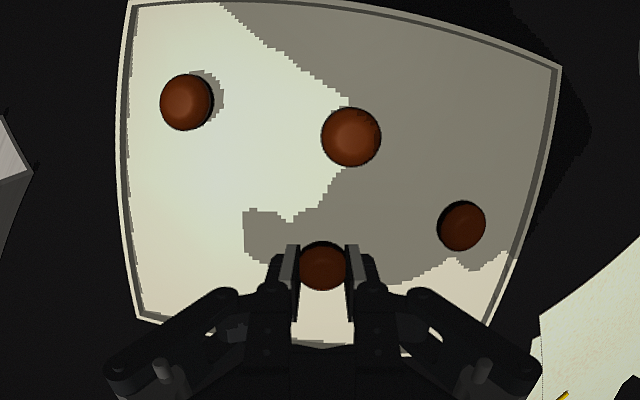

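Request:
play_rows(plan=[0,0,-20,0,0,0,0,0,-35,0,0,0,0,0,-45,0,0,0,40.9,1.6,-8.3,0,0,0,40.9,1.6,-8.3,0,0,0,40.8,1.6,-8.3,0,0,0,40.9,1.6,-8.4,0,0,0,40.8,1.5,-8.3,0,0,0,40.9,1.6,-8.4,0,0,0,0,0,0,0,0,0])

```text
clock: 19.45
eef_pos: [0.4991, -0.0577, 0.1648]
tool_rot: [0.705, 0.709, 0.0, -0.001]
ft_force: [-0.4, -0.9, -1.1]
grip_width: 0.0226
```

```bash
python3 - <<'E'
from h import *
np.set_printoptions(precision=4,suppress=True)
o=bot.get_obs();print(o["eef_pos"],o["grip_width"])
c=bot.camera("wrist");cv2.imwrite("pics/w11.png",c["frame"]);P=cloud(c,"wrist");z=P[...,2]
def box(zl,zh,x0,x1,y0,y1,l):
    m=(z>zl)&(z<zh)&(P[...,0]>x0)&(P[...,0]<x1)&(P[...,1]>y0)&(P[...,1]<y1);p=P[m]
    if len(p)>4: print(l,len(p),cv2.minAreaRect((p[:,:2]*1000).astype(np.float32)),p.mean(0))
box(.07,.082,.4,.52,-.02,.07,'cap')
box(.022,.029,.45,.7,-.02,.07,'walls')
for d in bot.outline_of("chute","wrist")[:3]:
    p=pts(c,"wrist",d["mask"]);p=p[p[:,2]<.03];print(d["p"],d["point"],cv2.minAreaRect((p[:,:2]*1000).astype(np.float32)))
E
```

```text
[ 0.4991 -0.0577  0.1648] 0.02257580909993494
cap 1492 ((468.60406494140625, 22.781017303466797), (26.08197784423828, 30.359172821044922), 89.9167251586914) [0.4691 0.0227 0.0754]
walls 1476 ((571.1212158203125, 23.84712791442871), (181.2070770263672, 42.48001480102539), 0.5275922417640686) [0.5576 0.0235 0.0255]
0.84 [339.2, 106.3] ((26.4647216796875, -427.0855407714844), (634.7333984375, 61.43278884887695), 40.609962463378906)
0.82 [103.5, 374.2] ((555.5535888671875, 23.231483459472656), (232.5414276123047, 46.90617370605469), 0.9106497168540955)
0.51 [2.2, 24.8] ((74.24293518066406, 214.8016357421875), (10.598221778869629, 68.24150085449219), 70.64341735839844)
```

View pics/w11.png

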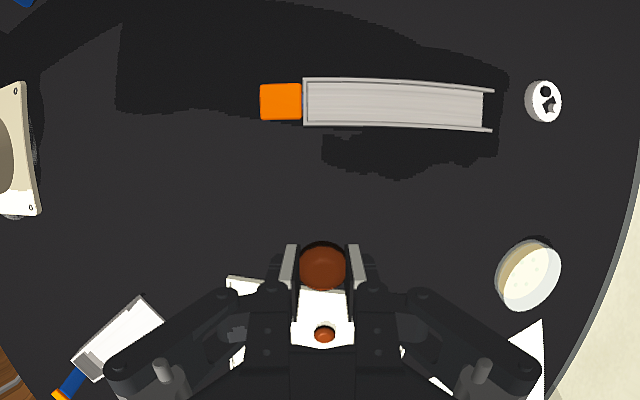

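```bash
python3 - <<'E'
from h import *
plan([([.548,.0236,.11],A,3),([.548,.0236,.034],A,3)])
E
```

```text
# after [0.548  0.0236 0.11  ] 3
# after [0.548  0.0236 0.034 ] 3
6 rows: 27.8,16.5,18,-0.0009,-0.0003,0.0004,27.8,16.5,18.1,-0.0009,-0.0004,0.0004,27.7,16.4,18,-0.0008,-0.0003,0.0005,0,0,25.3,0,0,0,0,0,25.4,0,0,0,0,0,25.3,0,0,0
```

Request:
play_rows(plan=[27.8,16.5,18,-0.0009,0,0,27.8,16.5,18,-0.0009,0,0,27.7,16.4,18,-0.0008,0,0,0,0,25,0,0,0,0,0,25,0,0,0,0,0,0,0,0,0,0,0,0,0,0,0])

```text
clock: 20.42
eef_pos: [0.5487, 0.0225, 0.061]
tool_rot: [0.708, 0.707, 0.001, -0.0]
ft_force: [0.2, -0.2, 0.3]
grip_width: 0.0226
```

```bash
python3 - <<'E'
from h import *
print(bot.get_obs()["eef_pos"])
c=bot.camera("wrist");cv2.imwrite("pics/w12.png",c["frame"])
E
```

```text
[0.54872587 0.02247125 0.06101022]
```

View pics/w12.png

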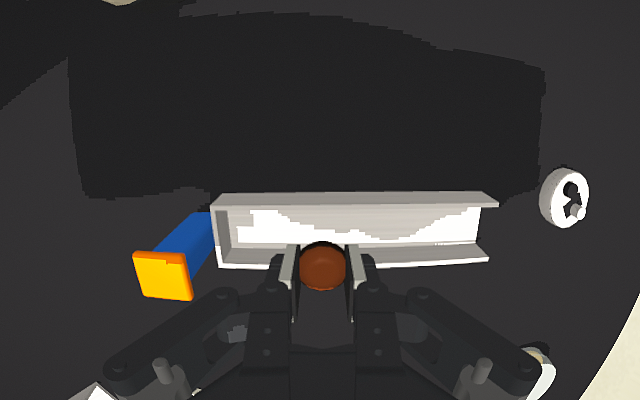

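```bash
python3 - <<'E'
from h import *
c=bot.camera("wrist")
P=cloud(c,"wrist")
for uv in [(105,365),(170,320),(225,292),(250,290),(140,345)]: print(uv,P[uv[1],uv[0]]-bot.get_obs()["eef_pos"])
E
```

```text
(105, 365) [-0.06366891  0.01201089  0.082907  ]
(170, 320) [-0.0519829   0.01119727  0.05640795]
(225, 292) [-0.03601562  0.01291239  0.0392951 ]
(250, 290) [-0.05474694 -0.05563911 -0.06192415]
(140, 345) [-0.05741018  0.01075185  0.07029078]
```

Request:
play_rows(plan=[1,0,14,0,0,0,0,0,13,0,0,0,0,0,0,0,0,0,0,0,0,0,0,0])

```text
clock: 21.02
eef_pos: [0.5482, 0.0245, 0.0333]
tool_rot: [0.707, 0.707, 0.0, -0.0]
ft_force: [0.1, -0.1, -0.2]
grip_width: 0.0224
```

Request:
play_rows(plan=[0,0,0,0,0,0,0,0,0,0,0,0,0,0,0,0,0,0,0,0,-15,0,0,0,0,0,-30,0,0,0,0,0,-40,0,0,0], hand=45)

```text
clock: 21.78
eef_pos: [0.5477, 0.0243, 0.1196]
tool_rot: [0.707, 0.707, 0.0, -0.001]
ft_force: [-0.3, 0.9, -0.2]
grip_width: 0.0385
```

```bash
python3 - <<'E'
from h import *
o=bot.get_obs();print(o["clock"],o["eef_pos"])
c=bot.camera("wrist");cv2.imwrite("pics/w13.png",c["frame"])
plan([([.501,-.08,.15],A),([.501,-.2418,.1],A),([.501,-.2418,.05],A,2)])
E
```

```text
21.775 [0.54769649 0.02425941 0.11964185]
# after [ 0.501 -0.08   0.15 ] 3
# after [ 0.501  -0.2418  0.1   ] 4
# after [ 0.501  -0.2418  0.05  ] 2
9 rows: -34.8,-16.8,-8.2,0.0033,-0.0006,0,-34.8,-16.8,-8.1,0.0033,-0.0006,0,-34.8,-16.7,-8,0.0033,-0.0005,0.0001,-40.4,0,12.5,0,0,0,-40.5,0,12.5,0,0,0,-40.4,0,12.5,0,0,0,-40.5,0,12.5,0,0,0,0,0,25,0,0,0,0,0,25,0,0,0
```

View pics/w13.png

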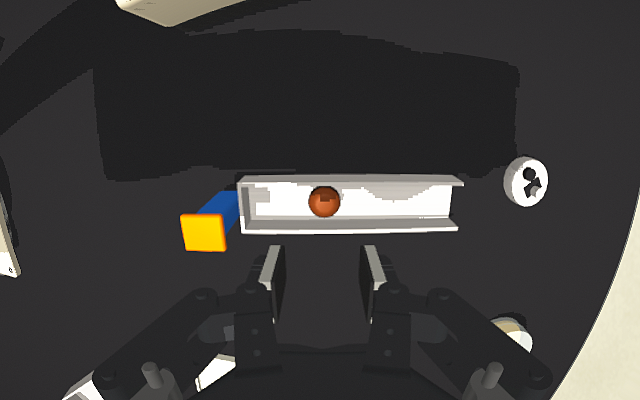

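Request:
play_rows(plan=[-34.8,-16.8,-10,0.003,0,0,-34.8,-16.8,-8.1,0.003,0,0,-34.8,-16.7,-8,0.003,0,0,-40.4,0,12.5,0,0,0,-40.5,0,12.5,0,0,0,-40.4,0,12.5,0,0,0,-40.5,0,12.5,0,0,0,0,0,25,0,0,0,0,0,25,0,0,0,0,0,0,0,0,0,0,0,0,0,0,0], hand=60)

```text
clock: 23.2
eef_pos: [0.4981, -0.2421, 0.0458]
tool_rot: [0.707, 0.707, -0.002, -0.003]
ft_force: [0.4, -0.0, 0.3]
grip_width: 0.0509
```

```bash
cat > seed.py <<'E'
from h import *
import sys
np.set_printoptions(precision=4,suppress=True)
o=bot.get_obs();print(o["clock"],o["eef_pos"],o["grip_width"])
c=bot.camera("wrist");cv2.imwrite(f"pics/{sys.argv[1]}.png",c["frame"]);P=cloud(c,"wrist");z=P[...,2]
b,g,r=[c["frame"][...,i].astype(int) for i in range(3)]
m=(z>.011)&(z<.06)&(P[...,0]>.35)&(P[...,0]<.7)&(P[...,1]>-.4)&(P[...,1]<.07)&(r>b+25)&(r>1.5*g)&(b<90)
n,l,s,ce=cv2.connectedComponentsWithStats(m.astype(np.uint8))
for i in range(1,n):
    if s[i,4]>60:
        p=P[l==i];q=p[p[:,2]<.03]
        if len(q)>9: print(s[i,4],ce[i],p.mean(0),'rect',cv2.minAreaRect((q[:,:2]*1000).astype(np.float32))[:2])
E
python3 seed.py w14; python3 -c "
from h import *
plan([([.501,-.2418,.015],A,2)])"
```

```text
23.2 [ 0.4981 -0.2421  0.0458] 0.05092446867238555
1199 [203.4587 210.3403] [ 0.4292 -0.2219  0.0169] rect ((428.1513671875, -223.07391357421875), (23.467201232910156, 24.511083602905273))
1307 [329.1477 240.0551] [ 0.502  -0.2394  0.017 ] rect ((501.9908142089844, -240.8834228515625), (24.596805572509766, 24.074399948120117))
133 [426.4361 288.0677] [ 0.5657 -0.2758  0.0152] rect ((566.0169677734375, -276.0322265625), (4.828215599060059, 17.39381217956543))
# after [ 0.501  -0.2418  0.015 ] 2
2 rows: 0.2,1.4,15.5,-0.0029,-0.0001,0.0002,0.2,1.3,15.6,-0.003,0,0.0002
```

View pics/w14.png

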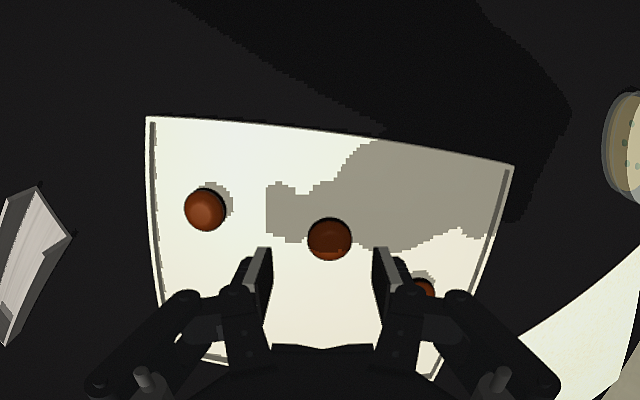

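Request:
play_rows(plan=[0.5,1.8,15.5,-0.002,0,0,0.5,1.7,15.5,-0.002,0,0,0,0,0,0,0,0,0,0,0,0,0,0])

```text
clock: 23.75
eef_pos: [0.5001, -0.2405, 0.013]
tool_rot: [0.707, 0.707, -0.001, -0.003]
ft_force: [-0.7, -0.6, -0.8]
grip_width: 0.0512
```

Request:
play_rows(plan=[0,0,0,0,0,0,0,0,0,0,0,0,0,0,0,0,0,0,0,0,0,0,0,0,0,0,0,0,0,0], hand=0)

```text
clock: 24.38
eef_pos: [0.5017, -0.2412, 0.0143]
tool_rot: [0.707, 0.707, -0.001, -0.001]
ft_force: [2.0, 0.4, 5.8]
grip_width: 0.0228
```

```bash
python3 -c "
from h import *
print(bot.get_obs()['eef_pos'])
plan([([.501,-.2418,.12],A,3),([.576,.0236,.12],A,6),([.576,.0236,.06],A,3)])"
```

```text
[ 0.50165934 -0.24117907  0.01432179]
# after [ 0.501  -0.2418  0.12  ] 3
# after [0.576  0.0236 0.12  ] 6
# after [0.576  0.0236 0.06  ] 3
12 rows: -0.2,-0.3,-35.2,-0.0006,-0.0001,0.0001,-0.2,-0.3,-35.2,-0.0006,-0.0002,0.0001,-0.2,-0.2,-35.3,-0.0007,-0.0001,0,44.2,12.5,0,0,0,0,44.2,12.5,0,0,0,0,44.3,12.5,0,0,0,0,44.2,12.5,0,0,0,0,44.3,12.5,0,0,0,0,44.2,12.5,0,0,0,0,0,0,20,0,0,0,0,0,20,0,0,0,0,0,20,0,0,0
```

Request:
play_rows(plan=[0,0,-20,0,0,0,0,0,-40,0,0,0,0,0,-45,0,0,0,44.2,12.5,0,0,0,0,44.2,12.5,0,0,0,0,44.3,12.5,0,0,0,0,44.2,12.5,0,0,0,0,44.3,12.5,0,0,0,0,44.2,12.5,0,0,0,0,0,0,0,0,0,0,0,0,25,0,0,0,0,0,25,0,0,0,0,0,0,0,0,0,0,0,0,0,0,0])

```text
clock: 26.12
eef_pos: [0.5756, 0.0238, 0.0688]
tool_rot: [0.707, 0.707, -0.001, -0.002]
ft_force: [-0.3, 0.0, 1.0]
grip_width: 0.0225
```

```bash
python3 seed.py w15; python3 -c "
from h import *
plan([([.576,.0236,.034],A,2)])"
```

```text
26.125 [0.5756 0.0238 0.0688] 0.022548599565102107
1073 [282.3253 224.9944] [0.5499 0.0262 0.0168] rect ((549.2462158203125, 24.63928985595703), (24.739824295043945, 24.723312377929688))
# after [0.576  0.0236 0.034 ] 2
2 rows: -0.2,-0.1,17.7,-0.0016,-0.0006,-0.0003,-0.2,-0.1,17.7,-0.0016,-0.0006,-0.0004
```

View pics/w15.png

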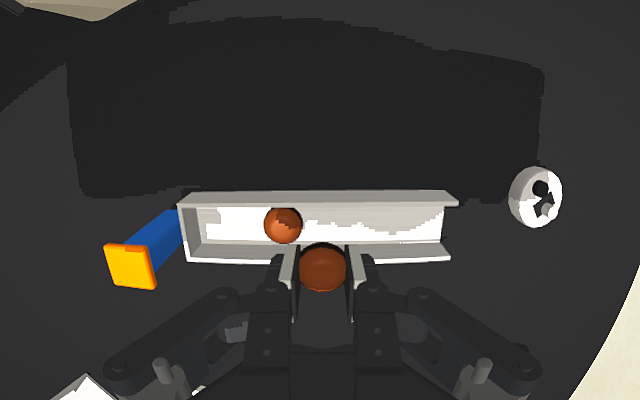

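Request:
play_rows(plan=[0,3,17,0,0,0,0,2,17,0,0,0,0,0,0,0,0,0,0,0,0,0,0,0])

```text
clock: 26.68
eef_pos: [0.5804, 0.0246, 0.034]
tool_rot: [0.707, 0.707, -0.001, -0.002]
ft_force: [0.2, 0.8, -0.1]
grip_width: 0.0223
```

Request:
play_rows(plan=[0,0,0,0,0,0,0,0,0,0,0,0,0,0,0,0,0,0,0,0,-15,0,0,0,0,0,-30,0,0,0,0,0,-40,0,0,0], hand=45)

```text
clock: 27.42
eef_pos: [0.5803, 0.0245, 0.1204]
tool_rot: [0.707, 0.707, -0.002, -0.003]
ft_force: [1.3, 0.1, -0.8]
grip_width: 0.0388
```

```bash
python3 seed.py w16; python3 -c "
from h import *
plan([([.56,-.08,.13],A),([.561,-.2845,.1],A),([.561,-.2845,.05],A,2)])"
```

```text
27.425 [0.5803 0.0245 0.1204] 0.0387545617667227
714 [284.7941 201.5   ] [0.55   0.0259 0.0169] rect ((549.4840087890625, 24.68044662475586), (24.9703426361084, 25.090986251831055))
722 [323.6607 201.7742] [0.5811 0.0257 0.0169] rect ((581.3013305664062, 24.662736892700195), (24.17973518371582, 24.97750473022461))
110 [200.6909 383.5   ] [ 0.4269 -0.2162  0.0161] rect ((426.0347595214844, -217.21478271484375), (22.870817184448242, 13.34921646118164))
# after [ 0.56 -0.08  0.13] 3
# after [ 0.561  -0.2845  0.1   ] 5
# after [ 0.561  -0.2845  0.05  ] 2
10 rows: -34.9,-8.1,-1,0.0017,-0.0006,0,-34.8,-8,-1,0.0018,-0.0006,0.0001,-34.9,-8.1,-0.9,0.0017,-0.0005,0,-40.9,0.2,6,0,0,0,-40.9,0.2,6,0,0,0,-40.9,0.2,6,0,0,0,-40.9,0.2,6,0,0,0,-40.9,0.2,6,0,0,0,0,0,25,0,0,0,0,0,25,0,0,0
```

View pics/w16.png

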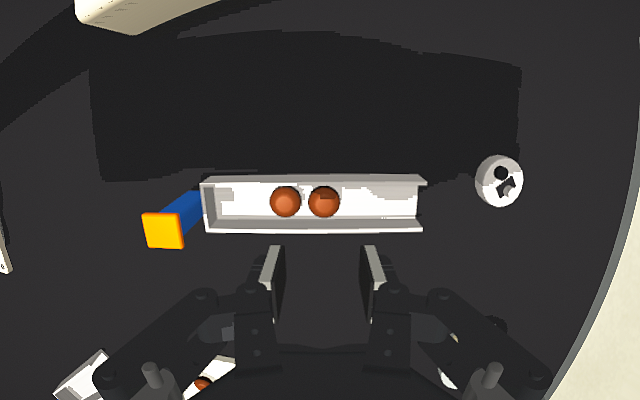

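Two beans now lie in the chute at (285,201) and (324,201). Next is the bean at (0.561, -0.2845).

Request:
play_rows(plan=[-34.9,-8.1,-2,0.001,0,0,-34.8,-8,-1,0.001,0,0,-34.9,-8.1,-0.9,0.001,0,0,-40.9,0.2,6,0,0,0,-40.9,0.2,6,0,0,0,-40.9,0.2,6,0,0,0,-40.9,0.2,6,0,0,0,-40.9,0.2,6,0,0,0,0,0,25,0,0,0,0,0,25,0,0,0,0,0,0,0,0,0,0,0,0,0,0,0,0,0,0,0,0,0], hand=60)

```text
clock: 29.1
eef_pos: [0.5584, -0.2849, 0.0449]
tool_rot: [0.707, 0.707, -0.002, -0.002]
ft_force: [-0.4, -0.0, 0.6]
grip_width: 0.0512
```

```bash
python3 seed.py w17; python3 -c "
from h import *
plan([([.561,-.2845,.0145],A,2)])"
```

```text
29.1 [ 0.5584 -0.2849  0.0449] 0.051216583936409606
922 [112.6725 145.2733] [ 0.4306 -0.2231  0.0169] rect ((429.1217956542969, -223.20266723632812), (21.97048568725586, 24.694311141967773))
1311 [325.8375 241.1861] [ 0.5605 -0.2825  0.017 ] rect ((560.6170043945312, -283.6842956542969), (24.283536911010742, 24.10317039489746))
# after [ 0.561  -0.2845  0.0145] 2
2 rows: 0.2,1.4,15.1,-0.0024,0,0.0002,0.1,1.4,15.1,-0.0025,-0.0001,0.0002
```

View pics/w17.png

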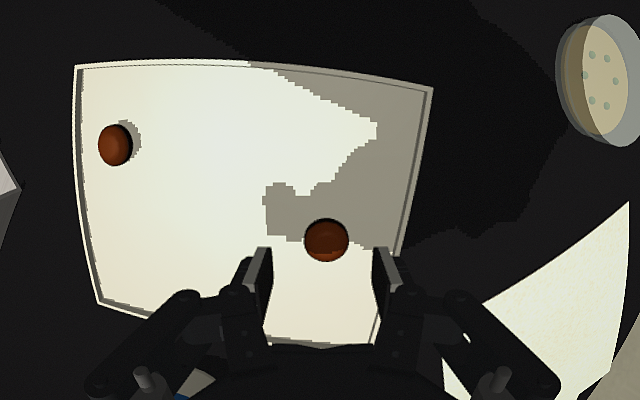

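Request:
play_rows(plan=[0.5,1.2,0,-0.002,0,0,0.5,1,15,-0.002,0,0,0,0,15,0,0,0,0,0,0,0,0,0,0,0,0,0,0,0], hand=47)

```text
clock: 29.78
eef_pos: [0.5592, -0.2833, 0.0127]
tool_rot: [0.707, 0.707, -0.001, -0.002]
ft_force: [-1.1, 1.4, 6.1]
grip_width: 0.0404
```

Request:
play_rows(plan=[0,0,0,0,0,0,0,0,0,0,0,0,0,0,0,0,0,0,0,0,0,0,0,0,0,0,0,0,0,0], hand=0)

```text
clock: 30.4
eef_pos: [0.561, -0.284, 0.0143]
tool_rot: [0.707, 0.707, 0.0, 0.0]
ft_force: [1.4, 1.0, 9.2]
grip_width: 0.0225
```

```bash
python3 -c "
from h import *
print(bot.get_obs()['eef_pos'])
plan([([.561,-.2845,.12],A,3),([.612,.0236,.12],A,7),([.612,.0236,.06],A,3)])"
```

```text
[ 0.560979   -0.28400124  0.01429704]
# after [ 0.561  -0.2845  0.12  ] 3
# after [0.612  0.0236 0.12  ] 7
# after [0.612  0.0236 0.06  ] 3
13 rows: -0.2,0,-35.2,0.0002,0,0.0001,-0.1,0,-35.3,0.0001,0,0.0001,-0.2,0.1,-35.2,0.0002,0,0.0001,44,7.3,0,0,0,0,44,7.3,0,0,0,0,44,7.3,0,0,0,0,44,7.3,0,0,0,0,44,7.3,0,0,0,0,44.1,7.2,0,0,0,0,44,7.3,0,0,0,0,0,0,20,0,0,0,0,0,20,0,0,0,0,0,20,0,0,0
```

Request:
play_rows(plan=[0,0,-20,0,0,0,0,0,-40,0,0,0,0,0,-45,0,0,0,44,7.3,0,0,0,0,44,7.3,0,0,0,0,44,7.3,0,0,0,0,44,7.3,0,0,0,0,44,7.3,0,0,0,0,44,7.3,0,0,0,0,44,7.3,0,0,0,0,0,0,0,0,0,0,0,0,25,0,0,0,0,0,25,0,0,0,0,0,0,0,0,0,0,0,0,0,0,0])

```text
clock: 32.28
eef_pos: [0.6107, 0.0238, 0.0684]
tool_rot: [0.707, 0.707, -0.001, -0.002]
ft_force: [-0.1, -0.3, 0.8]
grip_width: 0.0223
```

```bash
python3 seed.py w18; python3 -c "
from h import *
plan([([.613,.0245,.034],A,2)])"
```

```text
32.275 [0.6107 0.0238 0.0684] 0.022325917512012385
757 [165.3369 223.9908] [0.5007 0.0255 0.0169] rect ((498.77520751953125, 24.429553985595703), (24.414447784423828, 24.852876663208008))
1069 [277.3761 225.6043] [0.5818 0.0259 0.0169] rect ((581.2044067382812, 24.126327514648438), (25.028682708740234, 24.75236701965332))
# after [0.613  0.0245 0.034 ] 2
2 rows: 0.3,0.9,17.5,-0.001,-0.0006,-0.0003,0.2,0.9,17.6,-0.001,-0.0007,-0.0003
```

View pics/w18.png

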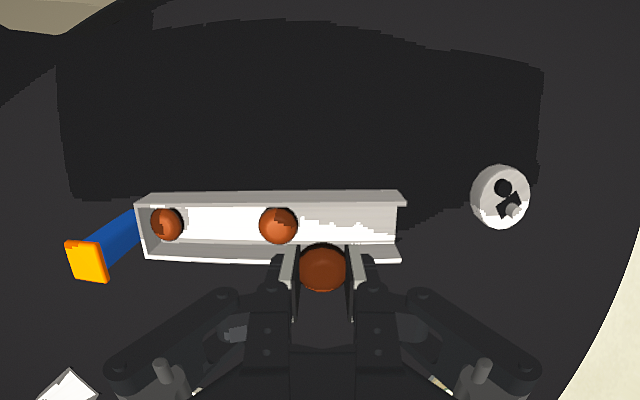

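Request:
play_rows(plan=[0.5,1,17.5,-0.001,0,0,0,1,17,-0.001,0,0,0,0,0,0,0,0,0,0,0,0,0,0])

```text
clock: 32.83
eef_pos: [0.6123, 0.025, 0.0334]
tool_rot: [0.707, 0.707, -0.0, -0.001]
ft_force: [0.1, 0.2, 0.4]
grip_width: 0.0225
```

Request:
play_rows(plan=[0,0,0,0,0,0,0,0,0,0,0,0,0,0,0,0,0,0,0,0,-15,0,0,0,0,0,-30,0,0,0,0,0,-40,0,0,0], hand=45)

```text
clock: 33.58
eef_pos: [0.612, 0.0249, 0.1197]
tool_rot: [0.707, 0.707, -0.001, -0.001]
ft_force: [1.1, -0.4, -0.2]
grip_width: 0.0385
```

```bash
python3 seed.py w19; python3 -c "
from h import *
plan([([.5,-.08,.13],A),([.4275,-.2235,.1],A),([.4275,-.2235,.05],A,2)])"
```

```text
33.575 [0.612  0.0249 0.1197] 0.0385309068443046
568 [190.6232 202.6356] [0.5002 0.0254 0.0169] rect ((498.9787902832031, 24.53363037109375), (24.042701721191406, 24.28914451599121))
707 [284.5728 202.5403] [0.5818 0.0257 0.0169] rect ((581.293701171875, 24.64051628112793), (24.981700897216797, 23.739885330200195))
725 [323.8579 202.411 ] [0.6132 0.0258 0.017 ] rect ((613.3032836914062, 24.755084991455078), (24.26481056213379, 24.547100067138672))
# after [ 0.5  -0.08  0.13] 4
# after [ 0.4275 -0.2235  0.1   ] 4
# after [ 0.4275 -0.2235  0.05  ] 2
10 rows: -26.2,-28.9,-1.1,0.0021,-0.0004,0,-26.3,-29,-1,0.0021,-0.0004,0,-26.2,-28.9,-0.9,0.0021,-0.0005,0,-26.3,-29,-0.8,0.0021,-0.0004,0.0001,-35.9,-18.1,7.5,0,0,0,-35.9,-18.1,7.5,0,0,0,-35.8,-18.1,7.5,0,0,0,-35.9,-18.2,7.5,0,0,0,0,0,25,0,0,0,0,0,25,0,0,0
```

View pics/w19.png

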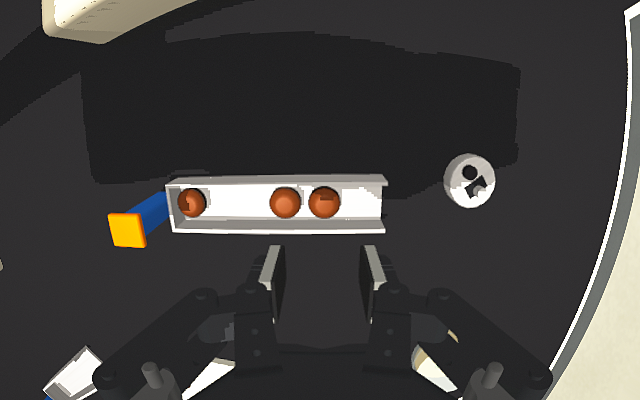

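Request:
play_rows(plan=[-26.2,-28.9,-2,0.002,0,0,-26.3,-29,-1,0.002,0,0,-26.2,-28.9,-0.9,0.002,0,0,-26.3,-29,-0.8,0.002,0,0,-35.9,-18.1,7.5,0,0,0,-35.9,-18.1,7.5,0,0,0,-35.8,-17.5,7.5,0,0,0,-35.9,-17.5,7.5,0,0,0,0,0,25,0,0,0,0,0,25,0,0,0,0,0,0,0,0,0,0,0,0,0,0,0,0,0,0,0,0,0], hand=55)

```text
clock: 35.25
eef_pos: [0.426, -0.2239, 0.0457]
tool_rot: [0.707, 0.707, -0.002, -0.002]
ft_force: [-0.2, 0.1, 0.4]
grip_width: 0.0469
```

```bash
python3 seed.py w20; python3 -c "
from h import *
plan([([.4275,-.2235,.0145],A,2)])"
```

```text
35.25 [ 0.426  -0.2239  0.0457] 0.046907915621605956
1305 [324.3119 240.3126] [ 0.4271 -0.2213  0.017 ] rect ((427.10235595703125, -222.94078063964844), (24.012800216674805, 24.416322708129883))
# after [ 0.4275 -0.2235  0.0145] 2
2 rows: 0.2,0.9,15.5,-0.0036,-0.0001,0.0002,0.1,0.9,15.5,-0.0036,-0.0001,0.0003
```

View pics/w20.png

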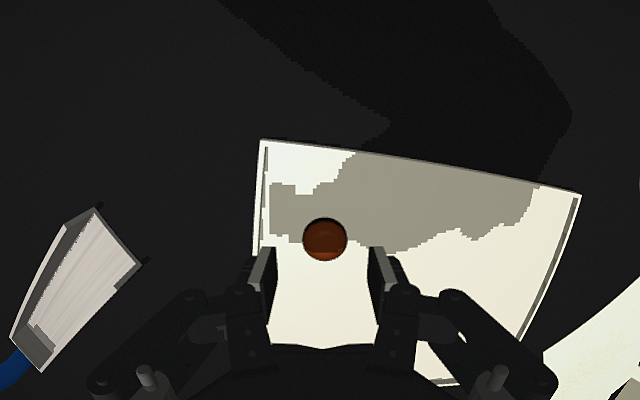

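Request:
play_rows(plan=[0.5,0.6,0,-0.003,0,0,0.5,0.5,15,-0.003,0,0,0,0,15.5,0,0,0,0,0,0,0,0,0,0,0,0,0,0,0], hand=43)

```text
clock: 35.92
eef_pos: [0.4259, -0.2225, 0.014]
tool_rot: [0.707, 0.707, -0.001, -0.002]
ft_force: [0.0, 0.1, -0.5]
grip_width: 0.0365
```

Request:
play_rows(plan=[0,0,0,0,0,0,0,0,0,0,0,0,0,0,0,0,0,0,0,0,0,0,0,0,0,0,0,0,0,0], hand=0)

```text
clock: 36.55
eef_pos: [0.4263, -0.2226, 0.0143]
tool_rot: [0.707, 0.707, -0.0, -0.001]
ft_force: [-0.0, 0.6, 6.0]
grip_width: 0.0225
```

```bash
python3 -c "
from h import *
print(bot.get_obs()['eef_pos'])
plan([([.427,-.2235,.12],A,3),([.541,.024,.12],A,6)])"
```

```text
[ 0.42629224 -0.22262178  0.01433187]
# after [ 0.427  -0.2235  0.12  ] 3
# after [0.541 0.024 0.12 ] 6
9 rows: -0.3,0.2,-35.2,-0.0007,-0.0003,0.0001,-0.2,0.2,-35.2,-0.0008,-0.0004,0,-0.3,0.1,-35.3,-0.0007,-0.0003,0.0001,41.2,19,0,0,0,0,41.3,19,0,0,0,0,41.2,19,0,0,0,0,41.3,19,0,0,0,0,41.2,19,0,0,0,0,41.3,19,0,0,0,0
```

Request:
play_rows(plan=[0,0,-20,0,0,0,0,0,-40,0,0,0,0,0,-45,0,0,0,41.2,19,0,0,0,0,41.3,19,0,0,0,0,41.2,19,0,0,0,0,41.3,19,0,0,0,0,41.2,19,0,0,0,0,41.3,19,0,0,0,0,0,0,0,0,0,0,0,0,25,0,0,0,0,0,25,0,0,0,0,0,0,0,0,0,0,0,0,0,0,0])

```text
clock: 38.3
eef_pos: [0.5401, 0.0243, 0.0693]
tool_rot: [0.707, 0.707, -0.001, -0.001]
ft_force: [0.3, -0.6, 0.4]
grip_width: 0.0229
```

```bash
python3 seed.py w21; python3 -c "
from h import *
plan([([.541,.0245,.034],A,2)])"
```

```text
38.3 [0.5401 0.0243 0.0693] 0.022897472003454072
1030 [259.3961 225.8505] [0.4992 0.0257 0.0169] rect ((498.4533996582031, 24.417482376098633), (25.25112533569336, 24.33760643005371))
1035 [383.7565 225.6348] [0.5801 0.0259 0.0169] rect ((581.0171508789062, 24.318130493164062), (24.966548919677734, 24.86359405517578))
937 [429.0277 224.9509] [0.6115 0.0259 0.0168] rect ((613.154052734375, 24.658245086669922), (25.4923152923584, 25.124813079833984))
# after [0.541  0.0245 0.034 ] 2
2 rows: 0,0.3,17.9,-0.0009,-0.0006,-0.0003,0,0.2,17.8,-0.001,-0.0006,-0.0004
```

View pics/w21.png

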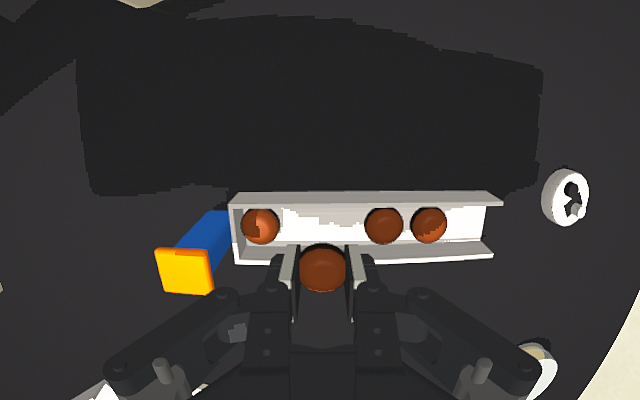

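Request:
play_rows(plan=[0,0.5,17.8,-0.001,0,0,0,0,17.8,-0.001,0,0,0,0,0,0,0,0,0,0,0,0,0,0])

```text
clock: 38.85
eef_pos: [0.5413, 0.025, 0.0344]
tool_rot: [0.707, 0.707, 0.001, -0.0]
ft_force: [0.2, -0.5, 0.1]
grip_width: 0.0224
```

Request:
play_rows(plan=[0,0,0,0,0,0,0,0,0,0,0,0,0,0,0,0,0,0,0,0,-15,0,0,0,0,0,-30,0,0,0,0,0,-50,0,0,0,0,0,0,0,0,0], hand=40)

```text
clock: 39.72
eef_pos: [0.5442, 0.025, 0.1338]
tool_rot: [0.707, 0.707, 0.004, 0.003]
ft_force: [-0.1, -0.9, 0.5]
grip_width: 0.0341
```

```bash
python3 seed.py w22; python3 - <<'E'
from h import *
c=bot.camera("wrist");P=cloud(c,"wrist");z=P[...,2]
def box(zl,zh,x0,x1,y0,y1,l):
    m=(z>zl)&(z<zh)&(P[...,0]>x0)&(P[...,0]<x1)&(P[...,1]>y0)&(P[...,1]<y1);p=P[m]
    if len(p)>4: print(l,len(p),cv2.minAreaRect((p[:,:2]*1000).astype(np.float32)),p.mean(0))
box(.07,.082,.4,.52,-.02,.07,'cap')
box(.022,.029,.45,.7,-.02,.07,'walls')
c=bot.camera("top");cv2.imwrite("pics/t22.png",c["frame"])
E
```

```text
39.725 [0.5442 0.025  0.1338] 0.03406315082458149
641 [267.3448 198.0998] [0.499  0.0254 0.0168] rect ((498.051025390625, 24.28082275390625), (25.317411422729492, 24.512575149536133))
660 [318.0091 197.8667] [0.542  0.0255 0.0168] rect ((542.1634521484375, 24.43474006652832), (24.23731803894043, 24.762475967407227))
643 [363.3281 197.5832] [0.5803 0.0256 0.0169] rect ((580.5808715820312, 24.470417022705078), (24.503093719482422, 24.558164596557617))
607 [399.318  197.5964] [0.6118 0.0256 0.0169] rect ((612.4199829101562, 24.73057746887207), (24.648563385009766, 23.904315948486328))
cap 1455 ((469.0975341796875, 23.110008239746094), (30.24028778076172, 26.59105682373047), 0.07675202935934067) [0.47007976 0.02407001 0.07517058]
walls 2189 ((560.2581787109375, 23.621448516845703), (204.9385528564453, 43.248756408691406), 0.6828431487083435) [0.55907811 0.0236844  0.02502936]
```

View pics/w22.png

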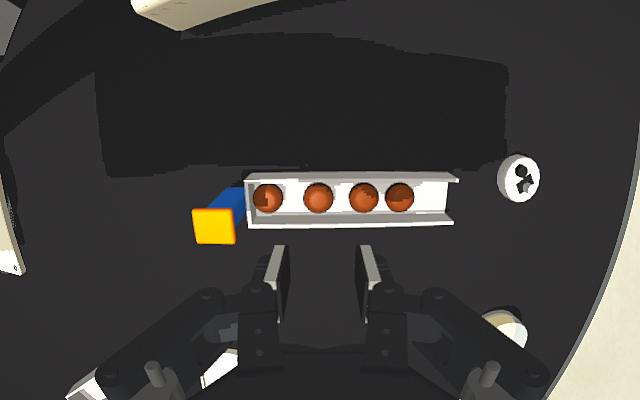

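View pics/t22.png

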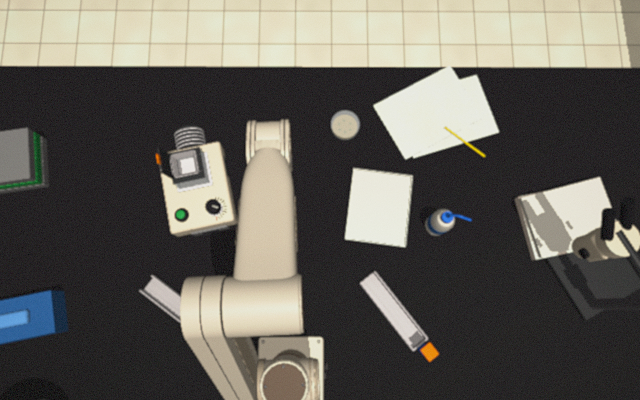

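```bash
python3 - <<'E'
from h import *
q=yawed(0.6)
plan([([.4687,.0233,.12],q,3),([.4687,.0233,.042],q,4)])
E
```

```text
# after [0.4687 0.0233 0.12  ] 3
# after [0.4687 0.0233 0.042 ] 4
7 rows: -0.5,-23.8,2.8,-0.0005,-0.0004,-0.0035,-0.4,-23.8,2.8,-0.0004,-0.0005,-0.0035,-0.4,-23.9,2.8,-0.0005,-0.0004,-0.0034,0,0,19.5,0,0,0,0,0,19.5,0,0,0,0,0,19.5,0,0,0,0,0,19.5,0,0,0
```

Request:
play_rows(plan=[-0.5,-23.8,2.8,0,0,-0.0035,-0.4,-23.8,2.8,0,0,-0.0035,-0.4,-23.9,2.8,0,0,-0.0034,0,0,0,0,0,0,0,0,0,0,0,0], hand=70)

```text
clock: 40.5
eef_pos: [0.4695, 0.0234, 0.1195]
tool_rot: [0.703, 0.711, -0.0, -0.001]
ft_force: [1.1, -0.2, 0.4]
grip_width: 0.0598
```

```bash
python3 - <<'E'
from h import *
o=bot.get_obs();print(o["eef_pos"],o["grip_width"],R.from_quat(o["tool_rot"]).as_matrix())
c=bot.camera("wrist");cv2.imwrite("pics/w23.png",c["frame"])
plan([([.4687,.0233,.042],yawed(.6),4)])
E
```

```text
[0.46946811 0.02335615 0.11950208] 0.059781752097937506 [[-0.01048754  0.99994409 -0.00135203]
 [ 0.9999441   0.01048935  0.00133415]
 [ 0.00134825 -0.00133796 -0.9999982 ]]
# after [0.4687 0.0233 0.042 ] 4
4 rows: 0,-0.3,19.4,-0.0002,-0.0003,0,0,-0.3,19.4,-0.0002,-0.0004,0,-0.1,-0.2,19.4,-0.0002,-0.0003,0,0,-0.3,19.5,-0.0003,-0.0004,-0.0001
```

View pics/w23.png

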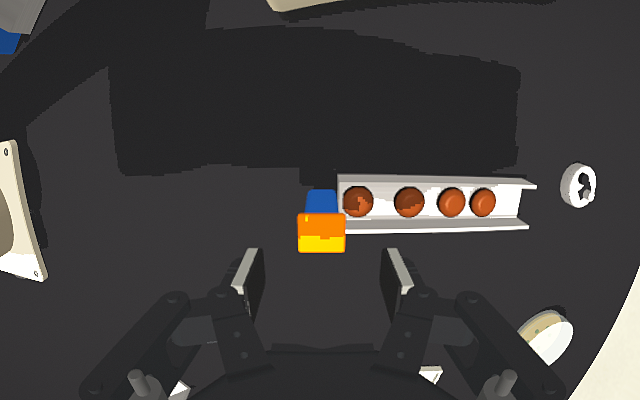

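The cap at (321,232) sits centred between the fingers, so I'll descend.

Request:
play_rows(plan=[0,-0.3,22,0,0,0,0,-0.3,22,0,0,0,0,-0.2,20,0,0,0,0,0,13.5,0,0,0,0,0,0,0,0,0,0,0,0,0,0,0])

```text
clock: 41.3
eef_pos: [0.4689, 0.0234, 0.0428]
tool_rot: [0.703, 0.711, 0.0, -0.001]
ft_force: [0.2, 0.3, -0.5]
grip_width: 0.0599
```

Request:
play_rows(plan=[0,0,0,0,0,0,0,0,0,0,0,0,0,0,0,0,0,0,0,0,0,0,0,0,0,0,0,0,0,0,0,0,0,0,0,0], hand=0)

```text
clock: 42.05
eef_pos: [0.4688, 0.0235, 0.0431]
tool_rot: [0.703, 0.711, 0.001, -0.0]
ft_force: [-1.0, 0.2, 6.0]
grip_width: 0.0257
```

Request:
play_rows(plan=[0,0,-5,0,0,0,0,0,-10,0,0,0,0,0,-15,0,0,0,0,0,0,0,0,0])

```text
clock: 42.55
eef_pos: [0.469, 0.0234, 0.0734]
tool_rot: [0.703, 0.711, 0.001, -0.0]
ft_force: [0.3, 0.2, -2.0]
grip_width: 0.0254
```

```bash
python3 - <<'E'
from h import *
o=bot.get_obs();print(o["eef_pos"],o["grip_width"],o["ft_force"],o["ft_torque"])
c=bot.camera("wrist");cv2.imwrite("pics/w24.png",c["frame"])
c=bot.camera("scene");cv2.imwrite("pics/s24.png",cv2.resize(c["frame"][140:330,250:480],None,fx=3,fy=3))
E
```

```text
[0.4690089  0.02340016 0.07338711] 0.025445055672588597 [ 0.29416726  0.15982578 -2.00762751] [-0.02235382  0.11936791 -0.00734373]
```

View pics/w24.png

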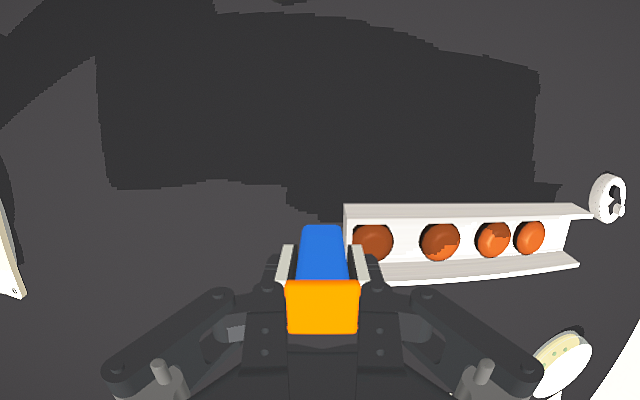

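View pics/s24.png

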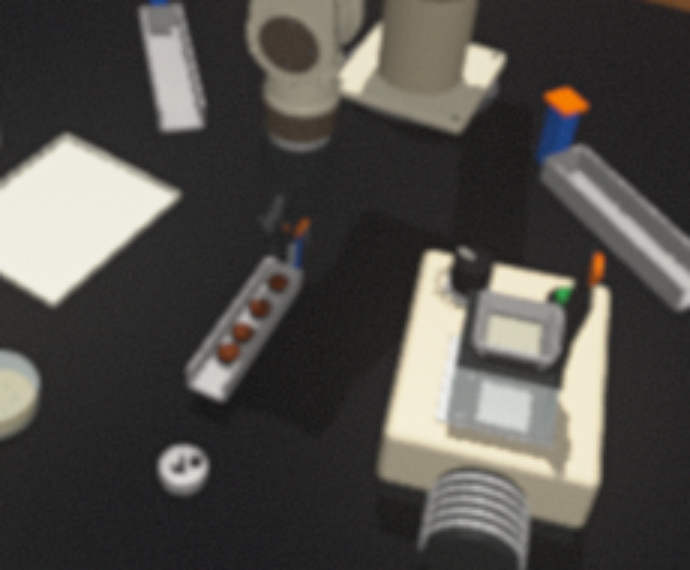

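Request:
play_rows(plan=[0,0,-10,-0.015,0,0,0,0,-20,-0.015,0,0,0,0,-30,-0.015,0,0,0,0,-35,-0.015,0,0,0,0,-35,0,0,0,0,0,-35,0,0,0,0,0,-35,0,0,0,0,0,-20,0,0,0,0,0,-8,0,0,0,0,0,0,0,0,0])

```text
clock: 43.9
eef_pos: [0.4576, 0.023, 0.3007]
tool_rot: [0.703, 0.71, 0.022, 0.021]
ft_force: [0.3, -0.0, -2.1]
grip_width: 0.0252
```

```bash
python3 - <<'E'
from h import *
o=bot.get_obs();print(o["eef_pos"],o["grip_width"],o["ft_force"],o["joint_pos"],R.from_quat(o["tool_rot"]).as_matrix()[2])
q=yawed(12.3)*R.from_rotvec([-.05,0,0])
plan([([.4600,.045,.305],yawed(1.5)*R.from_rotvec([-.05,0,0]),2),([.385,.225,.305],yawed(11.5)*R.from_rotvec([-.05,0,0]),7),([.3764,.2475,.305],q,2)])
E
```

```text
[0.45758264 0.02296395 0.30065297] 0.025162973769178833 [ 0.26158335 -0.04723051 -2.12137129] [ 5.07771211e-02  9.11880230e-02 -2.67407332e-02  1.39289528e+00
 -9.92786861e-04  1.61108550e+00] [ 0.00142394  0.05992762 -0.99820171]
# after [0.46  0.045 0.305] 2
# after [0.385 0.225 0.305] 7
# after [0.3764 0.2475 0.305 ] 2
11 rows: 11,1.5,-2.1,0.005,-0.0003,-0.0079,11,1.5,-2.1,0.005,-0.0003,-0.0078,26,-10,-0.5,0,0.0013,-0.0249,26.2,-9.4,-0.5,0,0.0012,-0.0249,26.5,-8.7,-0.4,0,0.0013,-0.0249,26.7,-8.1,-0.4,0,0.0012,-0.0249,26.8,-7.4,-0.4,0,0.0013,-0.0249,27,-6.7,-0.3,0,0.0012,-0.0249,27.2,-6.1,-0.3,0,0.0013,-0.0249,11.9,-1.9,-0.1,0,0.0003,-0.007,11.9,-1.9,-0.1,0,0.0004,-0.007
```

Request:
play_rows(plan=[11,1.5,-2.1,0,0,-0.008,20,1,-2,0,0,-0.008,26,-10,-0.5,0,0.0013,-0.0249,26.2,-9.4,-0.5,0,0.0012,-0.0249,26.5,-8.7,-0.4,0,0.0013,-0.0249,26.7,-8.1,-0.4,0,0.0012,-0.0249,26.8,-7.4,-0.4,0,0.0013,-0.0249,27,-6.7,-0.3,0,0.0012,-0.0249,20,-6.1,-0.3,0,0.0013,-0.0249,10,-1.9,0,0,0.0003,-0.007,5,-1.9,0,0,0.0004,-0.007,0,0,0,0,0,0,0,0,0,0,0,0])

```text
clock: 45.52
eef_pos: [0.3791, 0.2403, 0.3035]
tool_rot: [0.627, 0.778, 0.022, 0.019]
ft_force: [1.5, -0.3, -1.4]
grip_width: 0.0256
```

```bash
python3 - <<'E'
from h import *
np.set_printoptions(precision=4,suppress=True)
o=bot.get_obs();print(o["clock"],o["eef_pos"],o["grip_width"],o["joint_pos"]);print(R.from_quat(o["tool_rot"]).as_matrix())
c=bot.camera("wrist");cv2.imwrite("pics/w25.png",c["frame"]);P=cloud(c,"wrist");z=P[...,2]
x=.5356;y=.2822;th=np.radians(12.3);m=np.array([np.cos(th),np.sin(th)]);n=np.array([-m[1],m[0]])
L=np.stack([(P[...,:2]-[x,y])@m,(P[...,:2]-[x,y])@n],-1)
k=(z>.196)&(z<.208)&(abs(L[...,0]-.045)<.07)&(abs(L[...,1])<.07)
p=L[k];print("rim local",len(p),p.min(0),p.max(0), np.percentile(p,[2,98],axis=0))
for d in bot.outline_of("chute","wrist")[:2]: print(d["p"],d["point"])
c=bot.camera("scene");cv2.imwrite("pics/s25.png",cv2.resize(c["frame"][140:330,300:500],None,fx=3.5,fy=3))
E
```

```text
45.525 [0.3791 0.2403 0.3035] 0.025572148020423766 [ 0.5795  0.0763 -0.0358  1.4045 -0.0222  1.9356]
[[-0.2124  0.9755  0.0575]
 [ 0.9772  0.2121  0.0111]
 [-0.0014  0.0586 -0.9983]]
rim local 925 [ 0.0079 -0.0129] [0.081  0.0482] [[ 0.0102 -0.01  ]
 [ 0.0784  0.0475]]
0.8 [80.8, 175.8]
0.76 [380.2, 209.3]
```

View pics/w25.png

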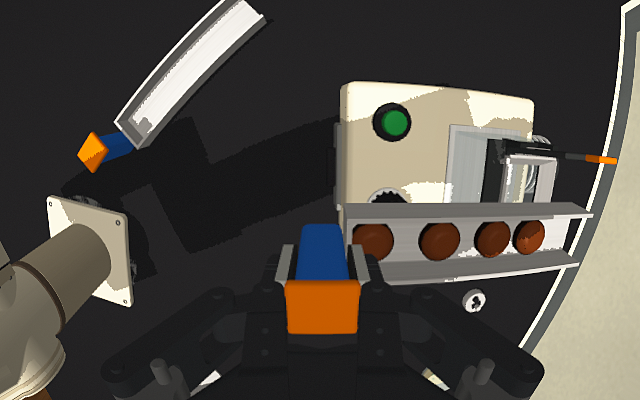

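View pics/s25.png

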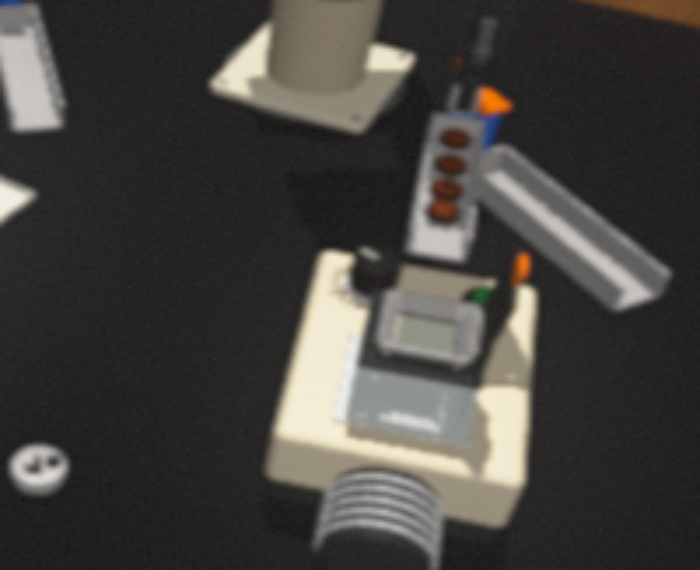

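```bash
cat >> h.py <<'E'
NT=np.array([0,.193,.040])  # nose floor edge in tool frame
TH=np.radians(12.3);MX=np.array([np.cos(TH),np.sin(TH),0]);MY=np.array([-MX[1],MX[0],0]);M0=np.array([.5356,.2822,0])
def loc(x,y,z): return M0+MX*x+MY*y+np.array([0,0,z])
def pose_nose(N,pitch,yaw=12.3):
    q=yawed(yaw)*R.from_rotvec([pitch,0,0]); return N-q.apply(NT),q
E
python3 - <<'E'
from h import *
np.set_printoptions(precision=4,suppress=True)
o=bot.get_obs();q=R.from_quat(o["tool_rot"]);p=o["eef_pos"]
n=p+q.apply(NT);d=n-M0;print("nose",n,"local",d@MX,d@MY)
c=bot.camera("wrist");P=cloud(c,"wrist")
e=np.array([p+q.apply(NT+[s,0,0]) for s in (-.018,0,.018)]);print(proj(c,"wrist",e))
im=c["frame"].copy()
for u in proj(c,"wrist",e): cv2.circle(im,tuple(int(v) for v in u),2,(0,255,0),-1)
cv2.imwrite("pics/w26.png",cv2.resize(im[180:320,440:640],None,fx=4,fy=4))
a=pose_nose(loc(.030,0,.245),-.05);b=pose_nose(loc(.030,0,.215),0.0)
plan([(a[0],a[1],3),(b[0],b[1],3)])
E
```

```text
nose [0.5697 0.2817 0.275 ] local 0.03318599858971097 -0.00776881431289894
[[563.9205 249.0773]
 [569.6229 228.2577]
 [574.8305 206.414 ]]
# after [0.3746 0.2471 0.2753] 3
# after [0.3763 0.2475 0.255 ] 3
6 rows: 2.5,-1.5,9.4,0.0029,0.0004,-0.0002,2.5,-1.5,9.3,0.003,0.0004,-0.0002,2.5,-1.5,9.4,0.0029,0.0004,-0.0001,0,0.2,6.8,0.0167,0,0,0,0.4,6.8,0.0167,0,0,0,0.4,6.8,0.0166,0,0
```

View pics/w26.png

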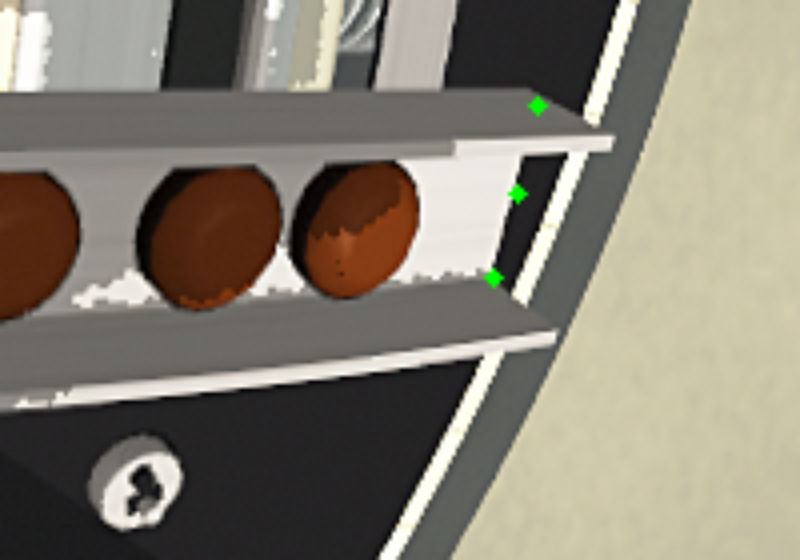

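Request:
play_rows(plan=[2.5,-1.5,9.4,0.003,0,0,2.5,-1.5,9.3,0.003,0,0,2.5,-1.5,9.4,0.003,0,0,0,0.2,6.8,0.0167,0,0,0,0.4,6.8,0.0167,0,0,0,0.4,6.8,0.0166,0,0,0,0,0,0,0,0,0,0,0,0,0,0])

```text
clock: 46.72
eef_pos: [0.3762, 0.2478, 0.255]
tool_rot: [0.627, 0.779, -0.0, 0.0]
ft_force: [0.4, 0.1, -2.6]
grip_width: 0.0258
```

```bash
python3 - <<'E'
from h import *
np.set_printoptions(precision=4,suppress=True)
o=bot.get_obs();q=R.from_quat(o["tool_rot"]);p=o["eef_pos"]
n=p+q.apply(NT);d=n-M0;print("nose",n,"local",d@MX,d@MY,o["clock"],o["joint_pos"]);print(q.as_matrix()[2])
c=bot.camera("wrist");cv2.imwrite("pics/w27.png",c["frame"])
N=loc(.030,0,.214)
ths=[.06,.12,.18,.24,.28,.32,.36,.40,.44,.48,.52]
plan([(*pose_nose(N,t),1) for t in ths])
E
```

```text
nose [0.5648 0.2889 0.2149] local 0.029966597213447667 0.0003418987384781034 46.725 [ 0.5831  0.1375 -0.0899  1.3439 -0.0009  1.939 ]
[-0.0011 -0.0002 -1.    ]
# after [0.379  0.2481 0.2655] 1
# after [0.3824 0.2488 0.2768] 1
# after [0.3864 0.2497 0.2879] 1
# after [0.391  0.2507 0.2987] 1
# after [0.3945 0.2514 0.3058] 1
# after [0.3982 0.2522 0.3127] 1
# after [0.4022 0.2531 0.3194] 1
# after [0.4064 0.254  0.326 ] 1
# after [0.4109 0.255  0.3324] 1
# after [0.4157 0.2561 0.3386] 1
# after [0.4207 0.2571 0.3446] 1
11 rows: -0.4,2.8,-10.4,0.0601,0.001,0.0002,0,2.7,-11.5,0.06,0,0,0,2.8,-11.5,0.06,0,0,0,2.7,-11.5,0.06,0,0,0,1.8,-7.7,0.04,0,0,0,1.8,-7.6,0.04,0,0,0,1.7,-7.7,0.04,0,0,0,1.8,-7.7,0.04,0,0,0,1.7,-7.7,0.04,0,0,0,1.8,-7.7,0.04,0,0,0,1.7,-7.7,0.04,0,0
```

View pics/w27.png

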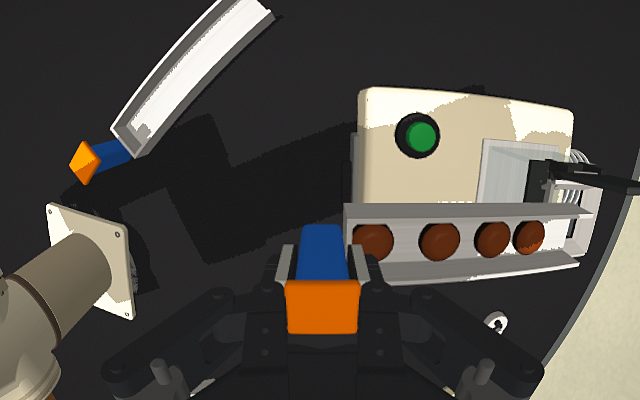

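Request:
play_rows(plan=[0,2.8,-10.4,0.06,0,0,0,2.7,-11.5,0.06,0,0,0,2.8,-11.5,0.06,0,0,0,1.8,-7.7,0.04,0,0,0,0,0,0,0,0,0,0.9,-3.8,0.02,0,0,0,0,0,0,0,0,0,0.9,-3.8,0.02,0,0,0,0,0,0,0,0,0,0.9,-3.8,0.02,0,0,0,0,0,0,0,0])

```text
clock: 48.15
eef_pos: [0.3949, 0.252, 0.3053]
tool_rot: [0.621, 0.771, -0.109, -0.087]
ft_force: [-0.7, -0.4, -3.3]
grip_width: 0.0254
```

```bash
cat > look.py <<'E'
from h import *
import sys
np.set_printoptions(precision=4,suppress=True)
o=bot.get_obs();q=R.from_quat(o["tool_rot"]);p=o["eef_pos"]
n=p+q.apply(NT);d=n-M0;print("nose",n,"local",d@MX,d@MY,o["clock"],o["joint_pos"]);print(q.as_matrix()[2],o["grip_width"])
c=bot.camera("wrist");cv2.imwrite(f"pics/{sys.argv[1]}.png",c["frame"])
E
python3 look.py w28
```

```text
nose [0.5653 0.289  0.2134] local 0.030437300304887838 0.00035796177759807074 48.15 [0.5171 0.3758 0.3158 1.7797 0.0815 1.8623]
[-0.0012 -0.277  -0.9609] 0.02537920452819609
```

View pics/w28.png

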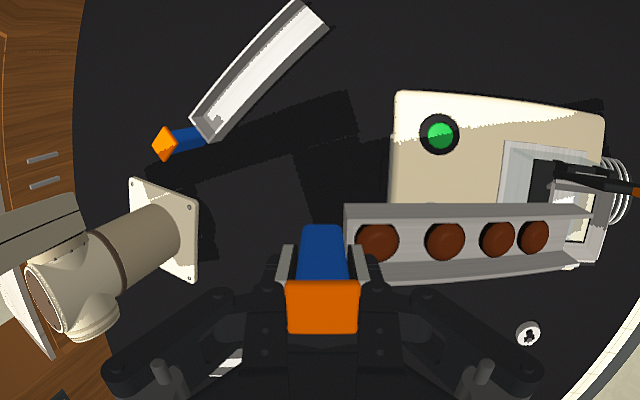

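Request:
play_rows(plan=[0,0.9,-3.8,0.02,0,0,0,0,0,0,0,0,0,0.9,-3.8,0.02,0,0,0,0,0,0,0,0,0,0.9,-3.8,0.02,0,0,0,0,0,0,0,0])

```text
clock: 48.95
eef_pos: [0.4007, 0.2532, 0.3153]
tool_rot: [0.618, 0.767, -0.132, -0.106]
ft_force: [0.2, 0.7, -2.9]
grip_width: 0.0257
```

```bash
python3 look.py w29
```

```text
nose [0.5654 0.289  0.2131] local 0.030533670132589397 0.00032115474245304765 48.95 [0.5052 0.4356 0.4127 1.8758 0.0947 1.8457]
[-0.0012 -0.3342 -0.9425] 0.025709008469564015
```

View pics/w29.png

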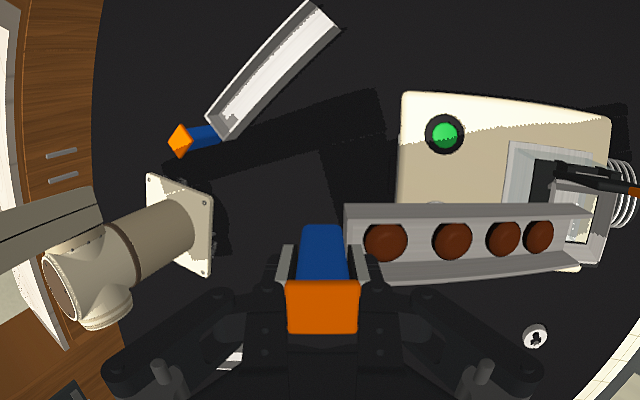

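Request:
play_rows(plan=[0,0.9,-3.8,0.02,0,0,0,0,0,0,0,0,0,0.9,-3.8,0.02,0,0,0,0,0,0,0,0,0,0,0,0,0,0])

```text
clock: 49.62
eef_pos: [0.4046, 0.2541, 0.3218]
tool_rot: [0.616, 0.765, -0.148, -0.118]
ft_force: [0.3, -0.9, -3.4]
grip_width: 0.0257
```

```bash
python3 look.py w30
```

```text
nose [0.5652 0.289  0.213 ] local 0.030323056151566656 0.00035967975905467844 49.625 [0.4979 0.4764 0.479  1.9403 0.1028 1.8349]
[-0.0012 -0.3714 -0.9285] 0.025708331657869544
```

View pics/w30.png

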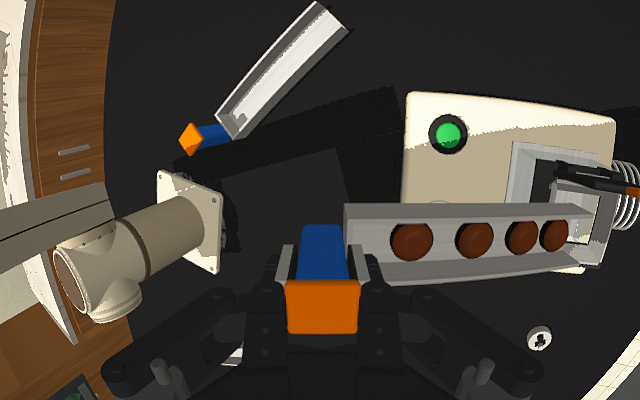

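Now at about 21.8° of tilt, the beans are sliding. The front one is at (553,235), near the nose. I'll tilt a little more and then wait.

Request:
play_rows(plan=[0,0.9,-3.8,0.02,0,0,0,0,0,0,0,0,0,0,0,0,0,0,0,0,0,0,0,0])

```text
clock: 50.18
eef_pos: [0.4066, 0.2545, 0.3252]
tool_rot: [0.615, 0.763, -0.155, -0.124]
ft_force: [0.1, 0.5, -1.7]
grip_width: 0.0257
```

```bash
python3 look.py w31
```

```text
nose [0.5651 0.289  0.2131] local 0.030239600770050622 0.0003771324900693843 50.175 [0.4944 0.4975 0.5135 1.9734 0.1067 1.8295]
[-0.0011 -0.3897 -0.9209] 0.025743430700583898
```

View pics/w31.png

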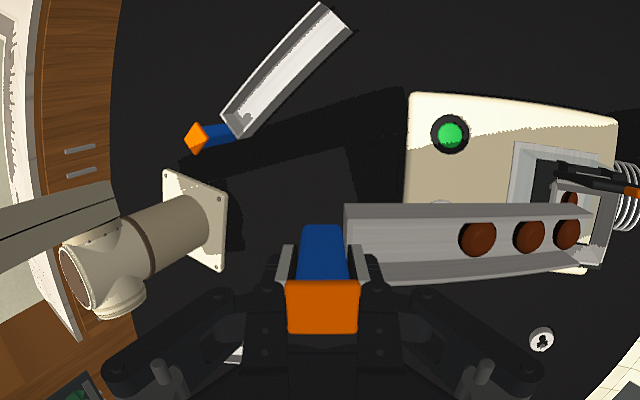

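One bean is gone from the chute and seems to be in the hopper, at (570,200). Three are still sliding.

Request:
play_rows(plan=[0,0,0,0,0,0,0,0,0,0,0,0,0,0,0,0,0,0,0,0,0,0,0,0,0,0,0,0,0,0,0,0,0,0,0,0,0,0,0,0,0,0,0,0,0,0,0,0])

```text
clock: 51.22
eef_pos: [0.4066, 0.2545, 0.3252]
tool_rot: [0.615, 0.763, -0.155, -0.124]
ft_force: [0.2, 1.0, -1.8]
grip_width: 0.0255
```

```bash
python3 look.py w32
```

```text
nose [0.5651 0.289  0.2131] local 0.030243140298359356 0.00035862292920383905 51.225 [0.4943 0.4976 0.5135 1.9734 0.1066 1.8294]
[-0.0012 -0.3898 -0.9209] 0.02550595831529622
```

View pics/w32.png

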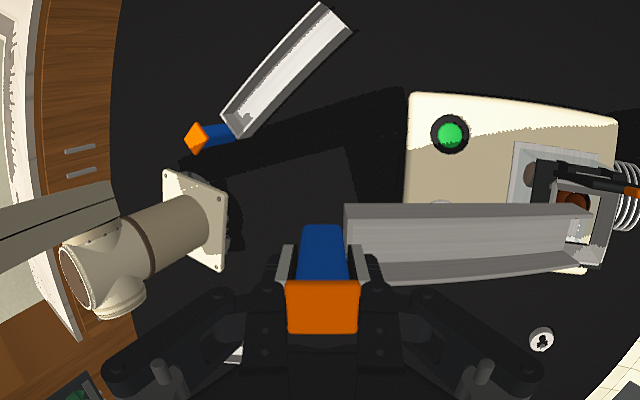

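```bash
python3 - <<'E'
from h import *
c=bot.camera("scene");cv2.imwrite("pics/s33.png",cv2.resize(c["frame"][190:330,350:490],None,fx=4,fy=4))
c=bot.camera("top");cv2.imwrite("pics/t33.png",cv2.resize(c["frame"][110:250,130:300],None,fx=4,fy=4))
N=loc(.030,0,.25)
plan([(*pose_nose(N,.36),3),(*pose_nose(N,.18),3),(*pose_nose(N,-.0),4)])
E
```

```text
# after [0.40219701 0.25311345 0.3554248 ] 3
# after [0.38638497 0.24966586 0.32390646] 3
# after [0.37634157 0.24747605 0.29      ] 4
10 rows: -0.2,-5.4,-8.7,-0.0135,0.0004,0,-0.1,-5.2,-8.8,-0.0134,0.0004,-0.0001,-0.2,-5.1,-8.8,-0.0135,0.0004,0,0,-1.4,11.7,-0.06,0,0,0,-2,11.7,-0.06,0,0,0,-2.8,11.5,-0.06,0,0,0,-1,8.8,-0.045,0,0,0,-1.4,8.7,-0.045,0,0,0,-1.8,8.7,-0.045,0,0,0,-2.2,8.6,-0.045,0,0
```

View pics/s33.png

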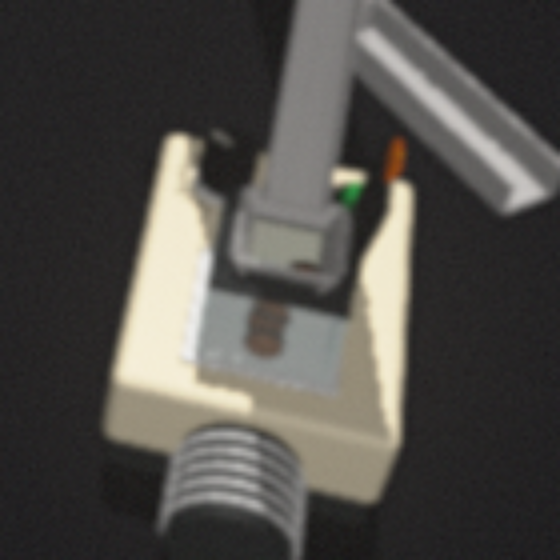

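View pics/t33.png

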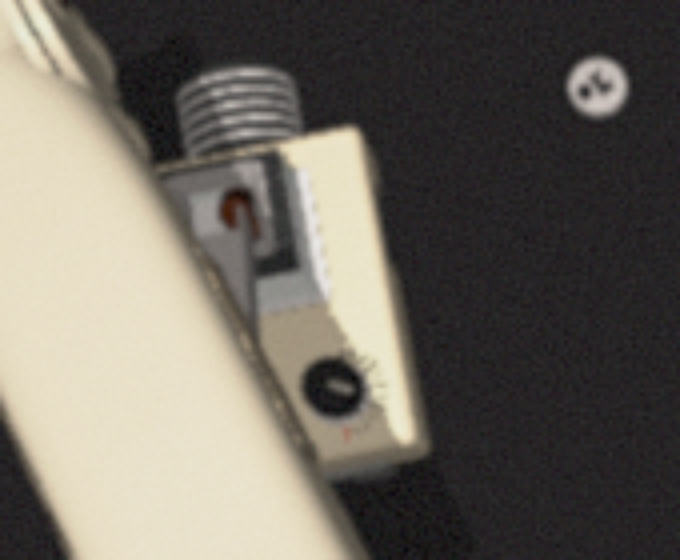

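Request:
play_rows(plan=[0,-5.4,-8.7,-0.0135,0,0,0,-5.2,-8.8,-0.0134,0,0,0,-5.1,-8.8,-0.0135,0,0,0,-1.4,11.7,-0.06,0,0,0,-2,11.7,-0.06,0,0,0,-2.8,11.5,-0.06,0,0,0,-1,8.8,-0.045,0,0,0,-1.4,8.7,-0.045,0,0,0,-1.8,8.7,-0.045,0,0,0,-2.2,8.6,-0.045,0,0,0,0,0,0,0,0])

```text
clock: 52.75
eef_pos: [0.3749, 0.2474, 0.2906]
tool_rot: [0.627, 0.779, -0.0, 0.0]
ft_force: [0.1, 1.3, -1.7]
grip_width: 0.0252
```

```bash
python3 look.py w34; python3 - <<'E'
from h import *
plan([([.46,.045,.29],yawed(1.5),6),([.4688,.0235,.25],yawed(.6),2),([.4688,.0235,.07],yawed(.6),5)])
E
```

```text
nose [0.5635 0.2887 0.2506] local 0.028603821831672396 0.0003924476622131165 52.75 [ 0.5838  0.1232 -0.0144  1.4337 -0.0008  1.939 ]
[-0.001  -0.0002 -1.    ] 0.02524951257028782
# after [0.46  0.045 0.29 ] 6
# after [0.4688 0.0235 0.25  ] 2
# after [0.4688 0.0235 0.07  ] 5
13 rows: -36,6.5,0.2,0.0001,0.0001,0.0315,-35.8,7.6,0.2,0.0001,0.0001,0.0315,-35.5,8.8,0.2,0,0.0001,0.0315,-35.2,9.9,0.1,0.0001,0.0001,0.0316,-34.9,11,0.1,0,0.0001,0.0315,-34.6,12.1,0.2,0.0001,0.0002,0.0316,-10.9,4.1,20,0,0,0.0078,-10.8,4.2,20,0,0,0.0079,0,0,36,0,0,0,0,0,36,0,0,0,0,0,36,0,0,0,0,0,36,0,0,0,0,0,36,0,0,0
```

View pics/w34.png

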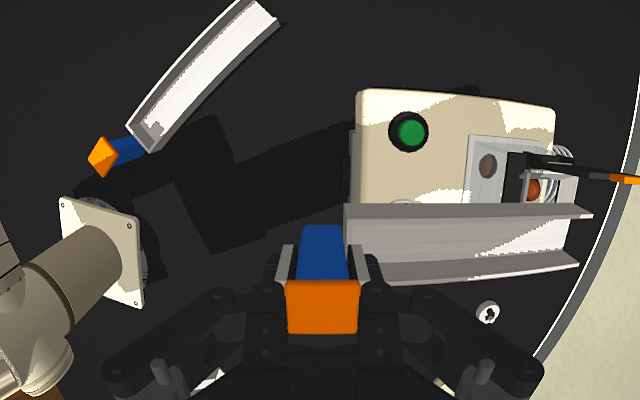

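Request:
play_rows(plan=[-36,6.5,0,0,0,0.0315,-35.8,7.6,0,0,0,0.0315,-35.5,8.8,0,0,0,0.0315,-35.2,9.9,0,0,0,0.0316,-34.9,11,0,0,0,0.0315,-34.6,12.1,0,0,0,0.0316,-10.9,4.1,20,0,0,0.0078,-10.8,4.2,20,0,0,0.0079,0,0,36,0,0,0,0,0,36,0,0,0,0,0,36,0,0,0,0,0,36,0,0,0,0,0,30,0,0,0,0,0,0,0,0,0,0,0,0,0,0,0])

```text
clock: 54.68
eef_pos: [0.4708, 0.0233, 0.0774]
tool_rot: [0.704, 0.711, 0.0, 0.001]
ft_force: [1.3, -0.0, -1.8]
grip_width: 0.0257
```

```bash
python3 look.py w35; python3 - <<'E'
from h import *
plan([([.4688,.0235,.0425],yawed(.6),4)])
E
```

```text
nose [0.6638 0.0252 0.0378] local 0.07052337664833182 -0.2784305609067529 54.675 [ 0.0502  0.3273 -0.3417  0.8999 -0.0011  1.6111]
[-0.001   0.0019 -1.    ] 0.02571723968244622
# after [0.4688 0.0235 0.0425] 4
4 rows: 0,-0.6,8.8,0.0008,0.0002,-0.0001,0.1,-0.6,8.8,0.0008,0.0003,-0.0001,0,-0.6,8.9,0.0008,0.0002,-0.0002,0.1,-0.5,8.8,0.0007,0.0003,-0.0001
```

View pics/w35.png

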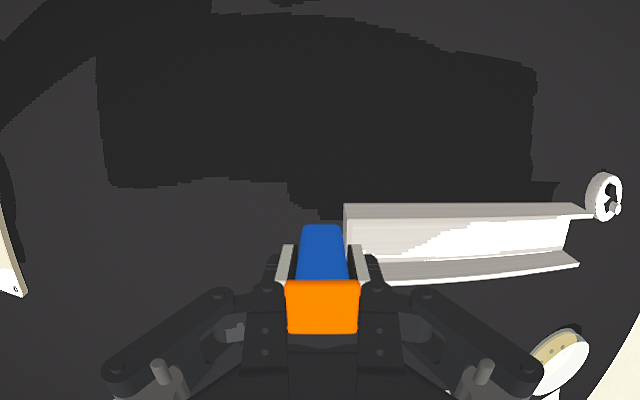

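Request:
play_rows(plan=[0,-0.5,12,0.0005,0,0,0,-0.5,12,0.0005,0,0,0,-0.5,7,0.0005,0,0,0,0,3.5,0,0,0,0,0,0,0,0,0])

```text
clock: 55.35
eef_pos: [0.4673, 0.0233, 0.043]
tool_rot: [0.704, 0.711, -0.001, -0.0]
ft_force: [-6.1, 0.1, 12.7]
grip_width: 0.0254
```

Request:
play_rows(plan=[0,0,0,0,0,0,0,0,0,0,0,0,0,0,0,0,0,0,0,0,0,0,0,0,0,0,0,0,0,0], hand=70)

```text
clock: 55.98
eef_pos: [0.4678, 0.0233, 0.0416]
tool_rot: [0.704, 0.711, -0.001, -0.0]
ft_force: [-0.5, 0.5, -0.2]
grip_width: 0.06
```

Request:
play_rows(plan=[0,0,-15,0,0,0,0,0,-30,0,0,0,0,0,-50,0,0,0,0,0,-50,0,0,0,0,0,-50,0,0,0,0,0,-30,0,0,0,0,0,0,0,0,0])

```text
clock: 56.85
eef_pos: [0.4697, 0.0236, 0.2695]
tool_rot: [0.704, 0.711, 0.001, 0.002]
ft_force: [-0.3, 0.0, -0.6]
grip_width: 0.0597
```

```bash
python3 look.py w36; python3 - <<'E'
from h import *
c=bot.camera("wrist");P=cloud(c,"wrist");z=P[...,2]
def box(zl,zh,x0,x1,y0,y1,l):
    m=(z>zl)&(z<zh)&(P[...,0]>x0)&(P[...,0]<x1)&(P[...,1]>y0)&(P[...,1]<y1);p=P[m]
    if len(p)>4: print(l,len(p),cv2.minAreaRect((p[:,:2]*1000).astype(np.float32)),p.mean(0))
box(.068,.082,.4,.52,-.02,.07,'cap')
box(.022,.031,.5,.58,-.02,.07,'walls back');box(.022,.031,.6,.68,-.02,.07,'walls front')
E
```

```text
nose [0.6629 0.0255 0.2304] local 0.06970224062269295 -0.27788548654909334 56.85 [ 0.0509  0.1673 -0.0167  1.3819 -0.0011  1.6116]
[-0.0009  0.0049 -1.    ] 0.05966120914260736
cap 683 ((467.3267517089844, 22.933982849121094), (29.31627082824707, 26.451284408569336), 0.6368247270584106) [0.46754808 0.02340676 0.07525762]
walls back 354 ((540.1212158203125, 24.011890411376953), (80.0677719116211, 42.054317474365234), 0.7160384654998779) [0.53693615 0.02455673 0.02524469]
walls front 238 ((630.65625, 23.563152313232422), (60.417144775390625, 42.9617805480957), 0.708362340927124) [0.63216777 0.02052871 0.02532719]
```

View pics/w36.png

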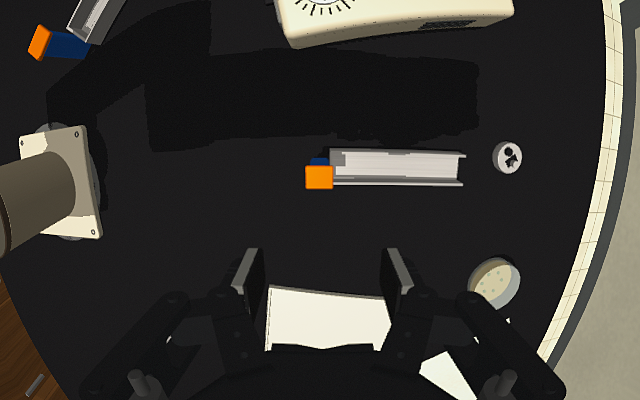

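```bash
python3 - <<'E'
from h import *
q=yawed(12.3)
p=loc(.045,-.075,.38);print(p)
plan([([.50,.10,.38],yawed(5),4),(p,q,4)])
E
```

```text
[0.59554433 0.21850795 0.38      ]
# after [0.5  0.1  0.38] 4
# after [0.59554433 0.21850795 0.38      ] 4
8 rows: 19,8.2,-28.5,-0.0005,0.0003,-0.0193,18.9,8.6,-28.5,-0.0004,0.0003,-0.0193,18.7,8.9,-28.5,-0.0005,0.0002,-0.0193,18.5,9.3,-28.4,-0.0004,0.0003,-0.0193,27.4,26.4,0,0,0,-0.0319,26.6,27.2,0,0,0,-0.0318,25.7,28.1,0,0,0,-0.0319,24.8,28.9,0,0,0,-0.0318
```

Request:
play_rows(plan=[19,8.2,-28.5,0,0,-0.0193,18.9,8.6,-28.5,0,0,-0.0193,18.7,8.9,-28.5,0,0,-0.0193,18.5,9.3,-28.4,0,0,-0.0193,27.4,26.4,0,0,0,-0.0319,26.6,27.2,0,0,0,-0.0318,25.7,28.1,0,0,0,-0.0319,24.8,28.9,0,0,0,-0.0318,0,0,0,0,0,0,0,0,0,0,0,0], hand=0)

```text
clock: 58.2
eef_pos: [0.5955, 0.2183, 0.3784]
tool_rot: [0.627, 0.779, -0.003, -0.001]
ft_force: [0.6, 0.0, -0.0]
grip_width: 0.0002
```

```bash
python3 look.py w37; python3 - <<'E'
from h import *
np.set_printoptions(precision=4,suppress=True)
c=bot.camera("wrist");P=cloud(c,"wrist");D=P-M0
L=np.stack([D@MX,D@MY,P[...,2]],-1)
print(proj(c,"wrist",[loc(.045,0,.203),loc(.045,.04,.29)]))
np.save("c37.npy",c,allow_pickle=True)
k=(L[...,2]>.212)&(L[...,2]<.31)&(abs(L[...,0]-.045)<.06)&(L[...,1]>.02)&(L[...,1]<.12)
p=L[k];print(len(p),p.min(0),p.max(0))
for zz in np.arange(.215,.3,.01):
    s=p[abs(p[:,2]-zz)<.005]
    if len(s): print(zz,len(s),s[:,1].min(),np.median(s[:,1]),s[:,1].max())
i=c["frame"]; u=proj(c,"wrist",[loc(.045,0,.203)])[0].astype(int)
x0=max(0,u[0]-80);y0=max(0,u[1]-70)
cv2.imwrite("pics/w37b.png",cv2.resize(i[y0:y0+140,x0:x0+160],None,fx=4,fy=4,interpolation=cv2.INTER_CUBIC))
E
```

```text
nose [0.7839 0.2593 0.3374] local 0.2376803332987421 -0.0752331027519906 58.2 [ 0.3518  0.5591  0.8325  1.8496 -0.0009  1.708 ]
[-0.0016 -0.0052 -1.    ] 0.00017093285737508865
[[322.9011 106.0092]
 [322.8496  51.4548]]
2485 [0.0088 0.0381 0.212 ] [0.0826 0.0522 0.2933]
0.215 158 0.03807983384143972 0.03946366678444943 0.04024443943618802
0.225 192 0.039052824554119916 0.040473363873405076 0.0416457764436338
0.23500000000000001 234 0.040377146243943396 0.04159893377313966 0.04284301646854186
0.24500000000000002 260 0.04169295487551301 0.042712430159437445 0.04404127233878205
0.255 309 0.04283241010941996 0.043946614066232625 0.045012989546308176
0.265 308 0.04367350821517073 0.04500898342016851 0.046208816457042834
0.275 644 0.04500645250969976 0.046879337187239856 0.051036193760323506
0.28500000000000003 170 0.04636468080568662 0.04744423436240663 0.04998308884413918
0.29500000000000004 210 0.04757465251800984 0.05015708797998353 0.05219561852514781
```

View pics/w37.png

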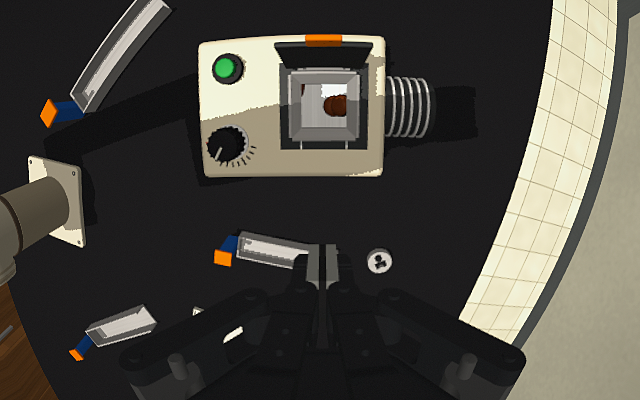

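View pics/w37b.png

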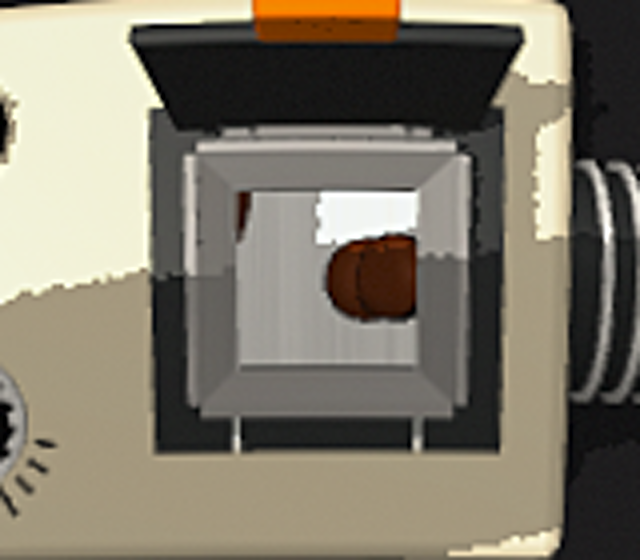

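```bash
python3 - <<'E'
from h import *
c=bot.camera("scene");cv2.imwrite("pics/s38.png",cv2.resize(c["frame"][200:320,360:480],None,fx=5,fy=5,interpolation=cv2.INTER_CUBIC));cv2.imwrite("pics/s38f.png",c["frame"])
c=bot.camera("top");cv2.imwrite("pics/t38.png",c["frame"])
for n in ("scene","wrist"):
  bot.camera(n)
  for d in bot.outline_of("seed1",n): print(n,d["p"],d["point"],d["mask"].sum())
E
```

```text
wrist 0.73 [101.4, 327.5] 172
wrist 0.56 [108.7, 339.8] 304
wrist 0.45 [89.8, 299.8] 29
wrist 0.18 [333.8, 227.9] 178
```

View pics/s38.png

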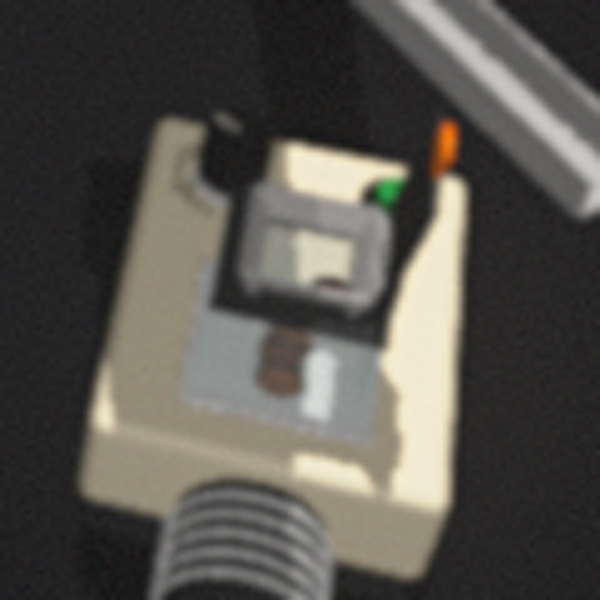

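View pics/s38f.png

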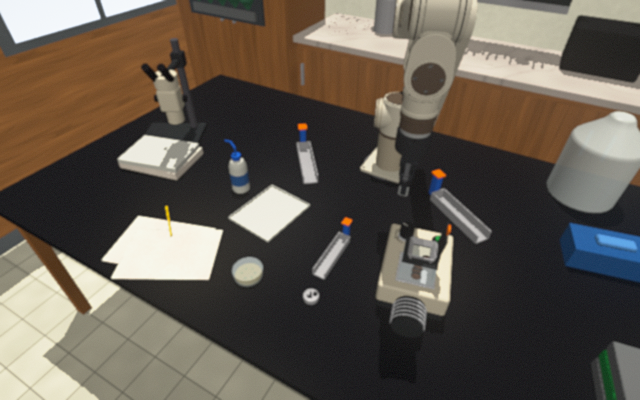

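Request:
play_rows(plan=[-40,0,20,0,0,0,-40,0,45,0,0,0,-40,0,45,0,0,0,-10,0,45,0,0,0,0,0,0,0,0,0,0,0,0,0,0,0])

```text
clock: 59.35
eef_pos: [0.6243, 0.0921, 0.2276]
tool_rot: [0.627, 0.779, 0.0, 0.001]
ft_force: [0.1, 0.6, 1.0]
grip_width: 0.0001
```

```bash
python3 - <<'E'
from h import *
c=bot.camera("wrist");cv2.imwrite("pics/w39.png",c["frame"])
u=proj(c,"wrist",[loc(.045,0,.16)])[0].astype(int);print(u)
x0=max(0,u[0]-80);y0=max(0,u[1]-70)
cv2.imwrite("pics/w39b.png",cv2.resize(c["frame"][y0:y0+140,x0:x0+160],None,fx=4,fy=4,interpolation=cv2.INTER_CUBIC))
for d in bot.outline_of("seed1","wrist"): print(d["p"],d["point"],d["mask"].sum())
E
```

```text
[320 -72]
```

View pics/w39b.png

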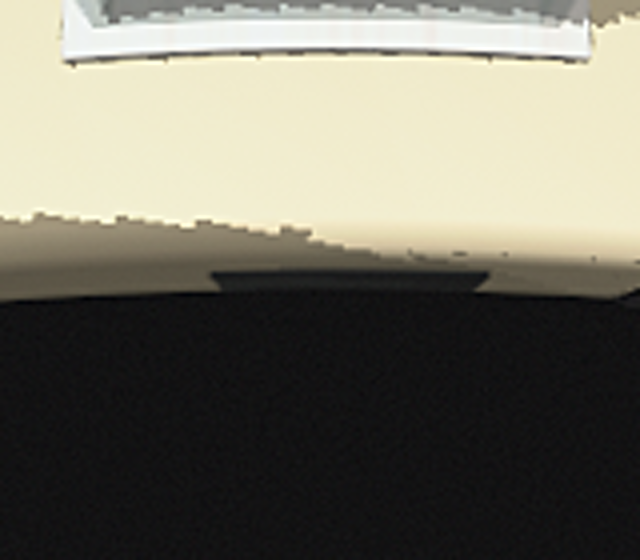

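Request:
play_rows(plan=[20,0,-40,0,0,0,35,0,-50,0,0,0,0,0,0,0,0,0,0,0,0,0,0,0])

```text
clock: 59.95
eef_pos: [0.6122, 0.1462, 0.3169]
tool_rot: [0.627, 0.779, 0.0, 0.001]
ft_force: [-0.5, -0.5, -1.1]
grip_width: 0.0002
```

```bash
python3 - <<'E'
from h import *
c=bot.camera("wrist");cv2.imwrite("pics/w40.png",c["frame"])
u=proj(c,"wrist",[loc(.045,0,.16)])[0].astype(int);print(u)
x0=max(0,u[0]-80);y0=max(0,u[1]-70)
cv2.imwrite("pics/w40b.png",cv2.resize(c["frame"][y0:y0+140,x0:x0+160],None,fx=4,fy=4,interpolation=cv2.INTER_CUBIC))
for d in bot.outline_of("seed1","wrist"): print(d["p"],d["point"],d["mask"].sum())
E
```

```text
[321  28]
0.95 [35.1, 340.8] 414
0.73 [37.8, 328.7] 195
0.5 [17.0, 294.4] 85
```

View pics/w40b.png

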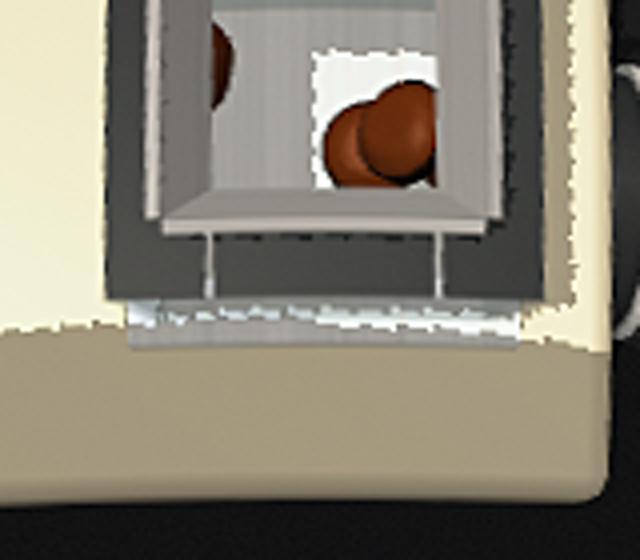

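Request:
play_rows(plan=[20,-30,-20,0,0,0,35,-40,-20,0,0,0,0,0,0,0,0,0,0,0,0,0,0,0])

```text
clock: 60.55
eef_pos: [0.5318, 0.1836, 0.3546]
tool_rot: [0.627, 0.779, -0.001, -0.0]
ft_force: [0.0, 0.0, 0.3]
grip_width: 0.0006
```

```bash
python3 - <<'E'
from h import *
c=bot.camera("wrist");cv2.imwrite("pics/w41.png",c["frame"])
u=proj(c,"wrist",[loc(.045,0,.16)])[0].astype(int);print(u)
x0=max(0,u[0]-80);y0=max(0,u[1]-70)
cv2.imwrite("pics/w41b.png",cv2.resize(c["frame"][y0:y0+140,x0:x0+160],None,fx=4,fy=4,interpolation=cv2.INTER_CUBIC))
for d in bot.outline_of("seed1","wrist"): print(d["p"],d["point"],d["mask"].sum())
E
```

```text
[389  88]
0.6 [92.3, 402.9] 437
0.58 [90.2, 388.7] 201
```

View pics/w41b.png

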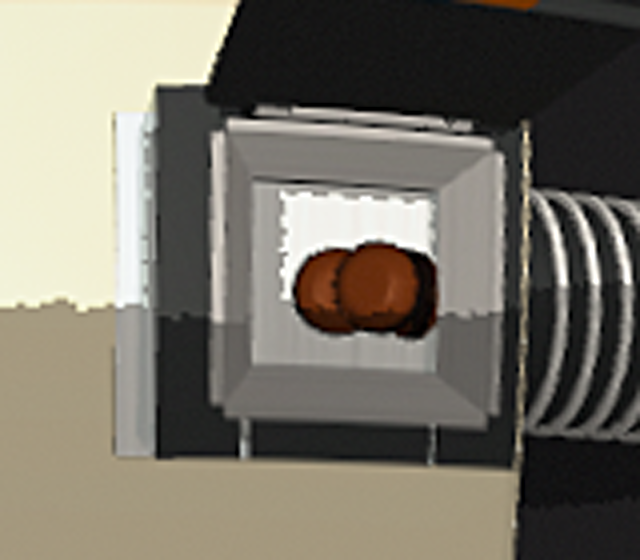

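```bash
python3 - <<'E'
from h import *
q=yawed(12.3)
def tcp(th,r=.070,t=.005,hy=.038,hz=.2035): 
    y=hy-r*np.cos(th)+t*np.sin(th);z=hz+r*np.sin(th)+t*np.cos(th)
    return loc(.045,y+.011,z+.011)
print(tcp(1.8),tcp(0))
E
python3 - <<'E'
from h import *
q=yawed(12.3)
s=plan([(loc(.045,.10,.38),q,5),(loc(.045,.10,.29),q,3)])
E
```

```text
[0.5647032  0.35995814 0.28153332] [0.58404069 0.27126841 0.2195    ]
# after [0.55826401 0.38949092 0.38      ] 5
# after [0.55826401 0.38949092 0.29      ] 3
8 rows: 39.2,13.8,-5.3,-0.0007,0.0003,-0.0003,39.2,13.8,-5.3,-0.0007,0.0003,-0.0002,39.2,13.8,-5.3,-0.0008,0.0002,-0.0003,39.2,13.9,-5.3,-0.0007,0.0003,-0.0002,39.1,13.9,-5.2,-0.0008,0.0002,-0.0003,0,0,30,0,0,0,0,0,30,0,0,0,0,0,30,0,0,0
```

Request:
play_rows(plan=[39.2,13.8,-5.3,0,0,0,39.2,13.8,-5.3,0,0,0,39.2,13.8,-5.3,0,0,0,39.2,13.9,-5.3,0,0,0,39.1,13.9,-5.2,0,0,0,0,0,0,0,0,0,0,0,30,0,0,0,0,0,30,0,0,0,0,0,30,0,0,0,0,0,0,0,0,0,0,0,0,0,0,0])

```text
clock: 62.02
eef_pos: [0.5582, 0.3894, 0.2928]
tool_rot: [0.628, 0.778, -0.0, 0.0]
ft_force: [0.3, 0.8, 0.3]
grip_width: 0.0001
```

```bash
python3 look.py w42; python3 - <<'E'
from h import *
q=yawed(12.3)
def tcp(th,r=.070,t=.005,hy=.038,hz=.2035): 
    y=hy-r*np.cos(th)+t*np.sin(th);z=hz+r*np.sin(th)+t*np.cos(th)
    return loc(.045,y+.011,z+.011)
plan([(tcp(1.8),q,2)]+[(tcp(t),q,1) for t in np.arange(1.6,.1,-.2)]+[(tcp(.0),q,2)])
E
```

```text
nose [0.7469 0.4303 0.2528] local 0.23795184422138385 0.09967796026873327 62.025 [ 0.6093  0.6342  0.7384  1.6752 -0.0004  1.9667]
[-0.0004 -0.0001 -1.    ] 6.531485775578048e-05
# after [0.5647032  0.35995814 0.28153332] 2
# after [0.56762844 0.34654179 0.28432415] 1
# after [0.57061348 0.33285115 0.28433132] 1
# after [0.57353932 0.31943202 0.28155452] 1
# after [0.57628932 0.30681938 0.27610448] 1
# after [0.57875385 0.29551605 0.26819846] 1
# after [0.58083464 0.28597267 0.25815165] 1
# after [0.58244875 0.2785697  0.24636459] 1
# after [0.58353183 0.27360227 0.23330719] 1
# after [0.58404069 0.27126841 0.2195    ] 2
12 rows: -15.3,-0.1,6,0.0007,-0.0001,-0.0005,-15.3,-0.2,6,0.0007,-0.0001,-0.0006,-13.7,0,-2.8,0,0,0,-14,0,0,0,0,0,-13.7,0,2.7,0,0,0,-12.9,0,5.5,0,0,0,-11.6,0,7.9,0,0,0,-9.8,0,10,0,0,0,-7.6,0,11.8,0,0,0,-5,0,13.1,0,0,0,-1.2,0,6.9,0,0,0,-1.2,0,6.9,0,0,0
```

View pics/w42.png

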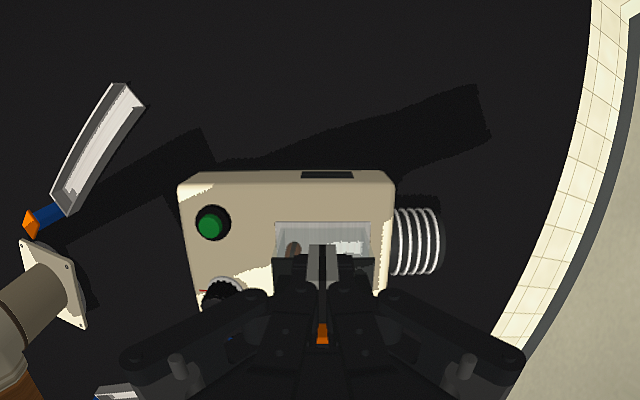

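Request:
play_rows(plan=[-15.3,0,6,0,0,0,-15.3,0,6,0,0,0,-13.7,0,-2.8,0,0,0,-14,0,0,0,0,0,-13.7,0,2.7,0,0,0,-12.9,0,5.5,0,0,0,-11.6,0,7.9,0,0,0,0,0,0,0,0,0])

```text
clock: 63.08
eef_pos: [0.5777, 0.2945, 0.265]
tool_rot: [0.628, 0.778, -0.002, -0.001]
ft_force: [-0.9, -0.4, -0.2]
grip_width: -0.0003
```

```bash
python3 look.py w43; python3 - <<'E'
from h import *
c=bot.camera("scene");cv2.imwrite("pics/s43.png",cv2.resize(c["frame"][180:300,360:480],None,fx=5,fy=5,interpolation=cv2.INTER_CUBIC))
E
```

```text
nose [0.7662 0.3352 0.2242] local 0.23663002194612878 0.0026602688484517007 63.075 [ 0.4717  0.552   0.5269  1.55   -0.0006  1.8293]
[-0.0017 -0.004  -1.    ] -0.0002640391203993303
```

View pics/s43.png

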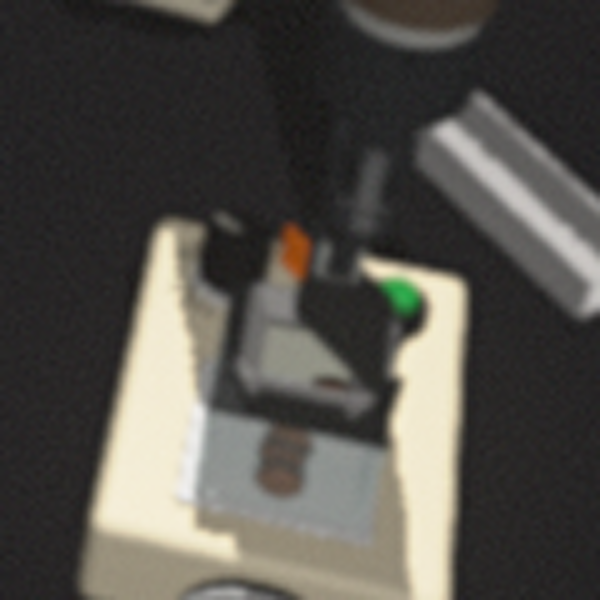

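Request:
play_rows(plan=[-9.8,0,9,0,0,0,-7.6,0,11.8,0,0,0,-5,0,13.1,0,0,0,-1.2,0,6.9,0,0,0,-1.2,0,5,0,0,0,0,0,3,0,0,0,0,0,0,0,0,0])

```text
clock: 64.05
eef_pos: [0.583, 0.2715, 0.22]
tool_rot: [0.627, 0.779, -0.0, 0.0]
ft_force: [-5.0, -1.7, 7.8]
grip_width: 0.0003
```

Request:
play_rows(plan=[0,0,2,0,0,0,0,0,0,0,0,0,0,0,0,0,0,0])

```text
clock: 64.42
eef_pos: [0.583, 0.2715, 0.2198]
tool_rot: [0.627, 0.779, 0.001, 0.001]
ft_force: [-5.8, -3.5, 15.4]
grip_width: -0.0004
```

```bash
python3 look.py w44; python3 - <<'E'
from h import *
c=bot.camera("scene");cv2.imwrite("pics/s44.png",cv2.resize(c["frame"][180:300,360:480],None,fx=5,fy=5,interpolation=cv2.INTER_CUBIC))
E
```

```text
nose [0.7717 0.3127 0.1803] local 0.23717320700435698 -0.02049148994795636 64.425 [ 0.4362  0.5411  0.3931  1.4208 -0.0009  1.7921]
[-0.0004  0.0022 -1.    ] -0.0003677673648536171
```

View pics/s44.png

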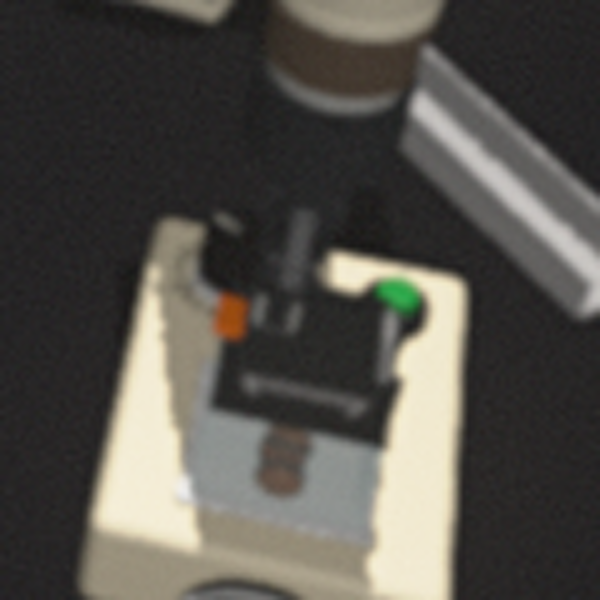

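```bash
python3 - <<'E'
from h import *
q=yawed(12.3)
plan([(loc(.04,-.02,.30),q,3),(loc(-.083,-.02,.30),q,4),(loc(-.083,.052,.20),q,4)])
E
```

```text
# after [0.57894243 0.2711803  0.3       ] 3
# after [0.45876583 0.24497757 0.3       ] 4
# after [0.44342764 0.31532485 0.2       ] 4
11 rows: 0.2,-1.3,-26.7,0.0007,0.0001,0.0001,0.2,-1.3,-26.7,0.0008,0.0001,0.0001,0.1,-1.4,-26.8,0.0007,0.0001,0,0,-30.7,0,0,0,0,0,-30.8,0,0,0,0,0,-30.7,0,0,0,0,0,-30.8,0,0,0,0,18,0,25,0,0,0,18,0,25,0,0,0,18,0,25,0,0,0,18,0,25,0,0,0
```

Request:
play_rows(plan=[0,-1.3,-30,0,0,0,0,-1.3,-28,0,0,0,0,-1.4,-27,0,0,0,0,-30.7,0,0,0,0,0,-30.8,0,0,0,0,0,-30.7,0,0,0,0,0,-30.8,0,0,0,0,0,0,0,0,0,0,0,0,0,0,0,0])

```text
clock: 65.65
eef_pos: [0.4598, 0.245, 0.3011]
tool_rot: [0.627, 0.779, -0.0, 0.0]
ft_force: [0.7, -0.4, 0.2]
grip_width: 0.0002
```

```bash
python3 look.py w45; python3 - <<'E'
from h import *
np.set_printoptions(precision=4,suppress=True)
c=bot.camera("wrist");P=cloud(c,"wrist");D=P-M0
L=np.stack([D@MX,D@MY,P[...,2]],-1)
k=(L[...,2]>.195)&(L[...,2]<.26)&(abs(L[...,0]-.045)<.035)&(abs(L[...,1])<.033)
p=L[k];A_=np.c_[p[:,:2],np.ones(len(p))];print(len(p),"lid plane",np.linalg.lstsq(A_,p[:,2],rcond=None)[0],p[:,2].min(),p[:,2].max())
k=(L[...,2]>.128)&(L[...,2]<.137)&(abs(L[...,0]+.078)<.025)&(abs(L[...,1]-.052)<.025)
print("button",L[k].mean(0),cv2.minAreaRect((L[k][:,:2]*1000).astype(np.float32)))
plan([(loc(-.082,.052,.20),yawed(12.3),4)])
E
```

```text
nose [0.6484 0.2862 0.2612] local 0.11105440930191865 -0.020155550160815952 65.65 [ 0.4899  0.267   0.1916  1.4954 -0.0005  1.8457]
[-0.0005  0.0001 -1.    ] 0.00015786503204161525
5614 lid plane [0.0004 0.0006 0.2085] 0.20603998706561436 0.2113971436726175
button [-0.0778  0.0526  0.1312] ((-77.48309326171875, 52.00920486450195), (24.145442962646484, 24.529115676879883), 0.15681733191013336)
# after [0.4444 0.3155 0.2   ] 4
4 rows: 18.1,-0.1,25.1,-0.0002,0.0002,0,18.1,0,25.2,-0.0002,0.0002,0,18.1,-0.1,25.2,-0.0002,0.0002,-0.0001,18,-0.1,25.1,-0.0003,0.0001,0
```

View pics/w45.png

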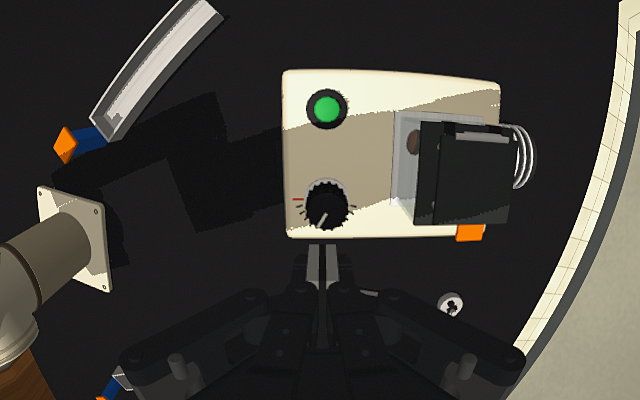

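Request:
play_rows(plan=[18.1,0,25,0,0,0,18.1,0,25,0,0,0,18.1,0,25,0,0,0,18,0,25,0,0,0,0,0,0,0,0,0,0,0,30,0,0,0,0,0,20,0,0,0,0,0,0,0,0,0])

```text
clock: 66.75
eef_pos: [0.4437, 0.3142, 0.1501]
tool_rot: [0.628, 0.779, -0.002, -0.0]
ft_force: [0.5, 0.2, 0.4]
grip_width: -0.0004
```

```bash
python3 look.py w46
```

```text
nose [0.6322 0.355  0.1094] local 0.10989288074297923 0.05054708414548436 66.75 [ 0.6164  0.3851 -0.0393  1.1504 -0.0005  1.9734]
[-0.0021 -0.0035 -1.    ] -0.00035271485505953274
```

View pics/w46.png

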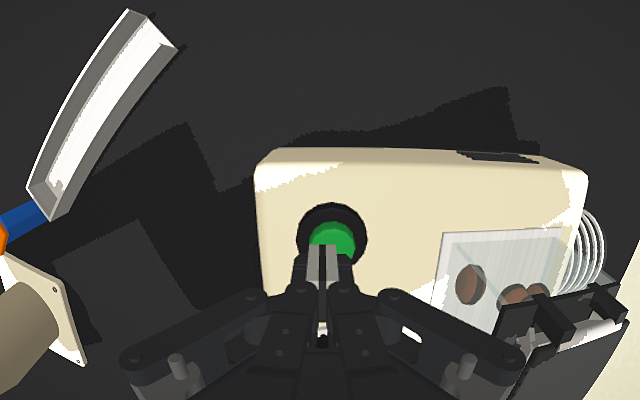

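Request:
play_rows(plan=[0,0,6,0,0,0,0,0,4,0,0,0,0,0,3.5,0,0,0,0,0,1.5,0,0,0,0,0,0,0,0,0,0,0,0,0,0,0,0,0,0,0,0,0])

```text
clock: 67.68
eef_pos: [0.4445, 0.3154, 0.1371]
tool_rot: [0.627, 0.779, 0.0, 0.001]
ft_force: [0.8, -1.2, 6.8]
grip_width: 0.0002
```

Request:
play_rows(plan=[0,0,1.5,0,0,0,0,0,0,0,0,0,0,0,0,0,0,0])

```text
clock: 68.05
eef_pos: [0.4446, 0.3155, 0.1369]
tool_rot: [0.627, 0.779, 0.001, 0.001]
ft_force: [-2.5, -2.4, 13.7]
grip_width: 0.0001
```

Request:
play_rows(plan=[0,0,-15,0,0,0,0,0,-30,0,0,0,0,0,-50,0,0,0,0,0,-50,0,0,0,-30,-20,-40,0,0,0,-40,-20,0,0,0,0,0,0,0,0,0,0,0,0,0,0,0,0])

```text
clock: 69.05
eef_pos: [0.4196, 0.2386, 0.3191]
tool_rot: [0.627, 0.779, -0.001, -0.0]
ft_force: [0.2, 0.8, 0.4]
grip_width: 0.0001
```

```bash
python3 look.py w47; python3 - <<'E'
from h import *
np.set_printoptions(precision=4,suppress=True)
c=bot.camera("wrist");P=cloud(c,"wrist");D=P-M0
L=np.stack([D@MX,D@MY,P[...,2]],-1)
k=(L[...,2]>.195)&(L[...,2]<.26)&(abs(L[...,0]-.045)<.035)&(abs(L[...,1])<.033)
p=L[k];A_=np.c_[p[:,:2],np.ones(len(p))];print(len(p),"lid plane",np.linalg.lstsq(A_,p[:,2],rcond=None)[0])
k=(L[...,2]>.118)&(L[...,2]<.137)&(np.hypot(L[...,0]+.078,L[...,1]-.052)<.009)
print("button",L[k].mean(0))
for n in ("top","wrist"):
  c=bot.camera(n);P=cloud(c,n);z=P[...,2]
  if n=="top": cv2.imwrite("pics/t47.png",c["frame"])
  m=(z>.068)&(z<.082)&(abs(P[...,0]-.467)<.06)&(abs(P[...,1]-.023)<.05)
  if m.any(): print(n,"cap",P[m].mean(0))
  for a,b in ((.5,.57),(.59,.65)):
    m=(z>.018)&(z<.035)&(P[...,0]>a)&(P[...,0]<b)&(abs(P[...,1]-.024)<.03)
    if m.any(): print(n,"wall z",np.percentile(z[m],80),m.sum())
E
```

```text
nose [0.6081 0.2796 0.2788] local 0.07031100699089045 -0.017976135743123588 69.05 [0.5169 0.188  0.1361 1.5209 0.0001 1.8732]
[-0.0004 -0.0019 -1.    ] 8.059843373115335e-05
4204 lid plane [0.0008 0.0005 0.2085]
button [-0.078   0.052   0.1316]
top cap [0.4642 0.0248 0.0749]
top wall z 0.027369226552340198 41
top wall z 0.02882697603680584 36
wrist wall z 0.02555065507804708 78
wrist wall z 0.02541406263450069 46
```

View pics/w47.png

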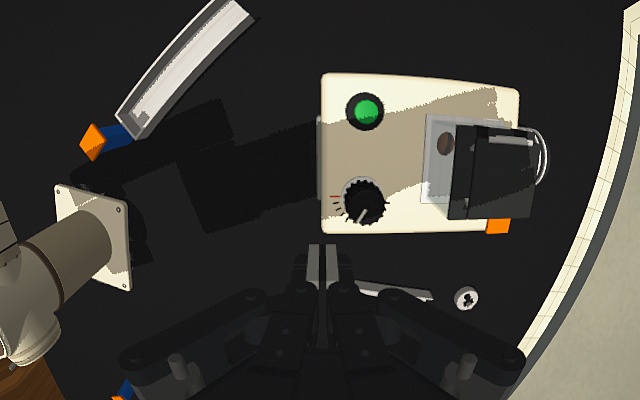

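View pics/t47.png

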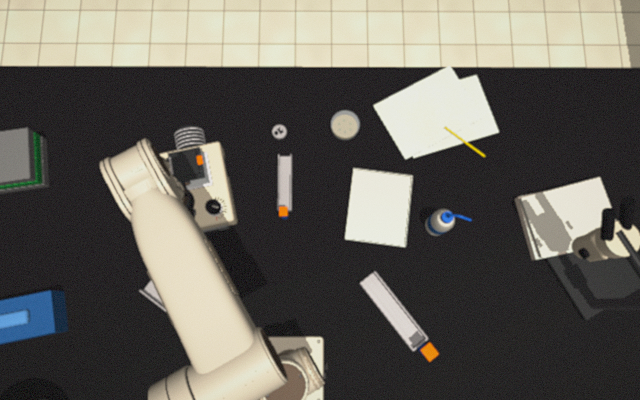

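Everything checks out: the button is back out at z 0.1316, the lid is flat, the chute is level on the bench and the bystanders haven't moved. I'm handing the job in.

```bash
python3 -c "
from workcell import bot
print(bot.job_done()); print(bot.get_obs()['clock'])"
```

```text
the job is handed in; nothing more can be done
None
the job is handed in; nothing more can be done
```

The job is done and handed in after about 69 s on the robot's clock, well inside the 210 s limit. The interface reports no verdict, so this rests on my own checks.

- **Dial:** I turned it clockwise to the stop, where a further push no longer moved it. I then opened it 60°, and its line read 60.3° after release, which is four clicks.
- **Beans:** I found four beans on the tray and placed all four in the smallest chute. They slid into the hopper at about 23° of tilt. One bean in the chute was knocked a few centimetres aside on the way, without harm.
- **Bean count:** No single picture shows all four apart. I counted three in one pile and a fourth near the front wall by comparing several views.
- **Chute:** It is back on the bench, with its rim at about 25 mm at both ends from the wrist camera. The far top camera read 27 to 29 mm there, which I put down to its coarser view.
- **Lid and button:** The lid is shut flat, with a fitted tilt under 0.001 rad. I then pressed the button to its bottom at about 14 N, and it came back out to 131.6 mm.
- **Bystanders:** The wash bottle, tally counter and petri dish look unmoved in the last top picture.

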